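# Slide the tube tray over the drip gutter onto the sort stage

### The arm

A 6-joint arm with a two-finger parallel gripper is mounted at the origin on the work surface. World frame = base frame: x ahead of the robot, y to its left, z up, the work surface at z = 0. Lengths are in m, angles in rad, forces in N, time in s.
With the tool pointing down it reaches from about 0.35 to 0.975 m from the base axis. Payload 4.9 kg.
Tool frame: the origin (TCP) lies between the finger pads; the fingertips stand 14 mm ahead of it and the grasp point (between the pads) lies 5 mm behind it (manip.tcp_to_tips is the distance from the TCP to the fingertips, in m); z points along the fingers, y is the line along which they close (so a half turn about z gives the same grasp; the last joint's range is limited). The gripper opens to 85 mm and grips with 20 to 120 N. Pads are 22 mm wide; open, the fingers measure 114 mm over their backs; the gripper's body (76 mm by 85 mm) begins 54 mm behind the grasp point. The pads swing forward as they close: fully open they stand 13 mm farther back than shut.
Start: joints at [-1.327, 0.053, 1.613, -0, 1.476, -0.119], TCP at [0.222, -0.584, 0.221] pointing down, gripper open.
Joint ranges: [-3.01, 3.01], [-1.01, 2.22], [0.06, 2.58], [-1.02, 4.17], [0.09, 2.62], [-3.14, 3.14]. Speed limits (rad/s): [2.57, 2.57, 3.14, 3.14, 3.14, 3.14].

### API

Orientations are given as a unit quaternion [w, x, y, z].
In Python, from plant import manip gives the robot as it stands.
- The arm moves only by the tool servo_tool, never from a script. Its argument "moves" is a list that holds one entry, the list of rows, each a list of 7 numbers: the shift along the tool's x, y, z in mm, then the turn, a rotation vector about the tool's x, y, z in degrees, then the finger opening in mm, from 0 to 85.4. In form: [[[x, y, z, ax, ay, az, fingers], ...]]. A call has 1 to 12 rows; each row shifts and turns the commanded pose from where the row before left it, along the tool's axes as they then stand; what a row does not reach is not made up. A row lasts 1/8 s, in which the tool goes at most 62.5 mm and 10.7 degrees, less where a joint would pass 70% of its speed; a pose out of reach is approached as far as the arm can. A call with a gripper value outside its range is refused whole. The fingers move at their own pace and stop on an object; the grip force is fixed at half the most. Time passes only in rows, so rows that do not move let the fingers close. It gives the time, the measured TCP pose, the force, the opening and the grip force at its end, in the units of the state.
- manip.state(): the state, without advancing time (a new reading comes with each control period).
- manip.grab_frame(name): name is "scene" or "top" or "wrist"; returns a dict with "image" (420x560x3 uint8, blue, green, red), "mtx" (3x3 intrinsics, pixels), "eye" and "rotation" of the camera in the world. Camera axes: x right, y down, z forward; pixel columns grow to the right and rows downward; lengths in m; the calibration is good to about 2 mm. A picture is of the moment at which its call begins. There is no depth.
- manip.job_done(): hands the job in; it is judged then, once.
The state is a dict: "time": time; "joint_pos": joint angles; "joint_vel": joint speeds; "joint_efforts": joint torques, N m; "tool_pos": TCP position; "tool_rot": TCP orientation; "contact_force": force on the tool from outside, world axes, zero at the start; "ft_torque": the same for the moment, N m; "gripper_width": opening from 0.0 (shut) to 1.0 (fully open); "grasp_force": force on a finger pad.
Only numpy, scipy, OpenCV 4.12 (cv2) and the standard library are available. Lean on these libraries where they do the work, as an engineer would, in place of code of your own. Each camera call takes 0.05 s, during which the arm holds its last target. There are 200 camera calls.

### The job

Slide the loaded tube tray, with your fingertips in the thumb well at its tail, from the loading shelf across the drip gutter onto the stage, keeping it flat: it is nose-heavy, so hold the tail down firmly all the while the nose is over the gutter, then ease off, so that neither end sags into the gutter or is lifted. Push it fully home against the micrometer stop, so that the sensing pin is pushed in, firmly but gently, and let go; do not touch the tubes or their block, and leave the other things alone.

Things in the scene. Friction and masses are not known exactly. Their poses are not given: they have to be found in the camera images.
- station: Fixed sort station, 580 x 190 mm: loading shelf, open gutter and stage, in line along its +x axis (the sliding direction, to the robot's right); y across, z up. Origin at bench level under the middle of the gutter. Shelf and stage are bare metal plates 150 mm wide, tops both 50 mm above the origin. Shelf x = -275 to -37.5 mm, stage x = 37.5 to 270 mm, 75 mm open gap between them.
- shelf_edge (a point): Middle of the shelf's edge at the gutter (rounded, 3 mm), at the height of the sliding surface. On the shelf two straight black guide bars, 8 mm high, leave the tray 2.5 mm play each side.
- stage_edge (a point): Middle of the stage's edge at the gutter (rounded, 3 mm), at the height of the sliding surface. On the stage two black guide bars, 8 mm high, leave the tray 2 mm play each side; their mouths are flared. No guides over the gap.
- tray: Tube tray, loose, flat on the shelf: grey plastic slab 160 (x) x 110 (y) x 16 mm; origin at the centre of its underside, +x to its nose (leading end), z up. Loaded 0.75 to 1.0 kg, friction 0.14 to 0.22. It balances 50 mm behind its nose, so the nose drops into the gap unless about 10 N (never under 5 N) press down in the thumb well.
- tray_nose (a point): Middle of the lower edge of the tray's nose (front end face, 16 mm high), 80 mm ahead of the tray's origin.
- tray_tail (a point): Middle of the lower edge of the tray's tail end, 80 mm behind the tray's origin.
- thumb_well (a point): Centre of the thumb well's mouth, level with the tray's top, 53 mm behind the tray's origin. Well 42 (x) x 64 mm (y), for shut fingertips; front wall 21 mm ahead. Floor: a black rubber pad 4 to 9 mm below this point, unlike from tray to tray, not listed. Land under 8 mm/s: over 20 N, even as a knock, is too much. Once the tail is off the shelf, over about 4 N down can tip it into the gap.
- tube_block: Aluminium block 70 x 94 x 40 mm with eight capped tubes standing in it (74 mm high in all, 0.58 to 0.75 kg), lying loose in the tray's front pocket, its centre 38 mm ahead of the tray's origin; not to be touched. Origin at the centre of its underside.
- stop: Micrometer stop at the end of the stage: brass bracket 24 x 40 x 30 mm; its steel spindle with a flat anvil, 14 mm across, points back along the stage, 9 mm above it. The anvil's face is 28 to 52 mm before this origin (bracket's underside, station's axes): set anew each time, not listed. About 9 N on it seats the tray; over 12 N, even as a knock, is too much: meet it under 10 mm/s.
- sense_pin (a joint): Thin sprung pin (under 0.4 N) that stands 6 mm out of the anvil's face towards the tray: 0 = out, 0.006 m = pushed in flush by the tray's nose, which is then home on the anvil.
- jar: Bystander: small capped jar, 48 mm across, 60 mm high; origin under its centre.
- rack: Bystander: grey tube rack 100 x 50 mm with three tubes, 72 mm high; origin under its centre.
- driver: Bystander: screwdriver 160 mm long lying on the bench on the robot's side of the station.
Not all that is in view belongs to the job. Leave any blue look-alike of the tray alone.

How it is judged:
By the outcome, as a careful person would: the job done as asked, in the order asked, and still so for the second after the job is handed in, with the robot touching nothing.
It also fails if it takes over 72 s, if anything falls off the work surface, if the arm or the gripper's body presses on something with over 40 N, if the wrist force passes 120 N, or if a joint passes its speed limit or range.

## Working session

There is one attempt and no reset: what is moved stays moved. The work goes in short steps, Python scripts to look and compute and a tool call to move; the robot and the scene stay as the last step left them, time stands still between calls to the robot, and variables do not carry over. Pictures are saved under pics/ and viewed, at most 10 in all, crops included, and the job is handed in when it is done.

Besides the shell and the picture viewer there is one more tool, called after "Emit:" by a JSON object that holds its "fn" and its "kwargs". servo_tool: Moves the arm, as the interface text tells. Its arguments: {"type":"object","properties":{"moves":{"type":"array"}},"required":["moves"]}

```bash
mkdir -p pics; ls
python3 - <<'E'
from plant import manip
import cv2
s=manip.state(); print(s)
for n in("scene","top"):
    f=manip.grab_frame(n); cv2.imwrite(f"pics/{n}0.png",f["image"]); print(n,f["mtx"].tolist(),f["eye"],f["rotation"])
E
```

```text
pics
{'time': 0.0, 'joint_pos': array([-1.32697475e+00,  5.33553740e-02,  1.61427299e+00, -1.38628898e-05,
        1.47600199e+00, -1.19005745e-01]), 'joint_vel': array([-0.00033629, -0.00122551, -0.00055945, -0.00056928,  0.00066788,
        0.00024844]), 'joint_efforts': array([-3.59214400e-04, -3.93677974e+01, -3.70176172e+01, -1.03614177e-04,
        7.08110645e-03, -5.18696467e-06]), 'tool_pos': array([ 0.22166304, -0.58369199,  0.21987651]), 'tool_rot': array([-1.01643549e-03,  9.83588992e-01,  1.80420775e-01, -7.04292144e-05]), 'contact_force': array([ 0.06613679, -0.11321539, -0.01618882]), 'ft_torque': array([-0.02191127,  0.00722977,  0.02894591]), 'grasp_force': 0.0, 'gripper_width': 0.9965732540337952}
scene [[453.232856436778, 0.0, 269.0437649852842], [0.0, 453.232856436778, 212.46067646478238], [0.0, 0.0, 1.0]] [1.16652149 0.65907991 0.90561317] [-0.15886187  0.38836734  0.83937247 -0.34552506]
top [[453.0310623227472, 0.0, 284.69761514246096], [0.0, 453.0310623227472, 211.1725256625144], [0.0, 0.0, 1.0]] [0.3515705  0.1059112  1.32189255] [-0.05316828  0.70867485 -0.70210617  0.04472157]
```

View pics/top0.png

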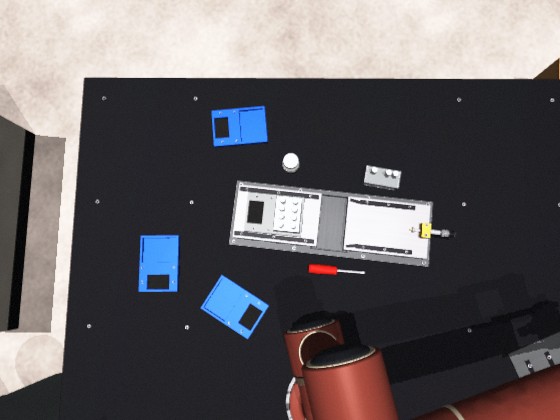

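View pics/scene0.png

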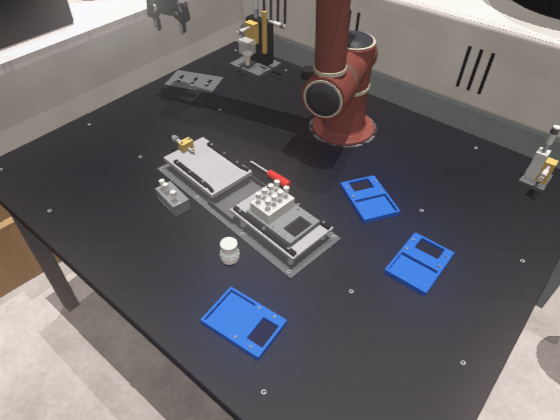

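Run:
```python
import cv2
i=cv2.imread("pics/top0.png")
cv2.imwrite("pics/topA.png",cv2.resize(i[165:280,222:342],None,fx=5,fy=5,interpolation=cv2.INTER_CUBIC))
cv2.imwrite("pics/topB.png",cv2.resize(i[170:280,340:460],None,fx=5,fy=5,interpolation=cv2.INTER_CUBIC))
```

```text
(no output)
```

View pics/topA.png

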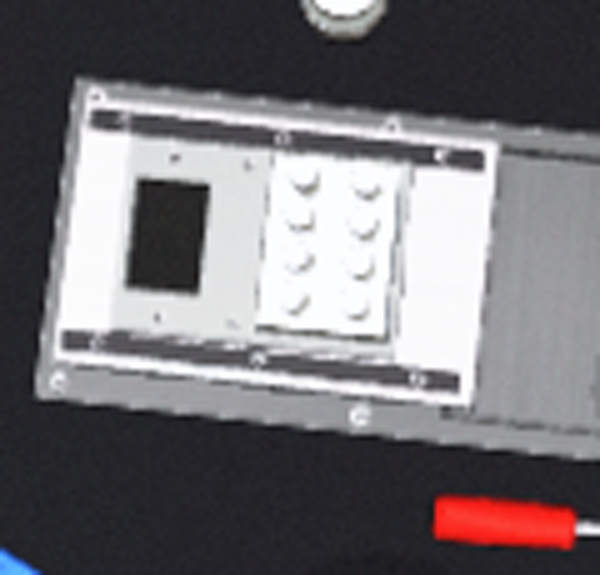

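View pics/topB.png

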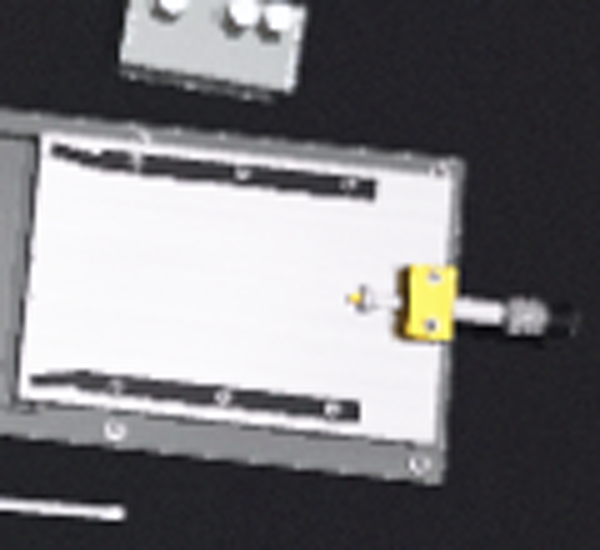

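```bash
cat > h.py <<'E'
import numpy as np
from scipy.spatial.transform import Rotation as R
from scipy.optimize import least_squares
K=np.array([[453.031,0,284.698],[0,453.031,211.1725],[0,0,1]])
eye=np.array([0.3515705,0.1059112,1.32189255]); Q=R.from_quat([0.70867485,-0.70210617,0.04472157,-0.05316828]).as_matrix()
def ray(p,z):
    d=Q@np.linalg.solve(K,[p[0],p[1],1]); return eye+d*(z-eye[2])/d[2]
A=lambda u,v:((u+.5)/5-.5+222,(v+.5)/5-.5+165)
B=lambda u,v:((u+.5)/5-.5+340,(v+.5)/5-.5+170)
E
python3 - <<'E'
from h import *
pix=[A(85,103),A(56,358),A(498,146),A(472,405),B(42,133),B(20,396),B(453,170),B(436,445)]
loc=np.array([(-275,75),(-275,-75),(-37.5,75),(-37.5,-75),(37.5,75),(37.5,-75),(270,75),(270,-75)])/1e3
W=np.array([ray(p,.05)[:2] for p in pix])
rot=lambda a:np.array([[np.cos(a),-np.sin(a)],[np.sin(a),np.cos(a)]])
r=least_squares(lambda q:(loc@rot(q[2]).T+q[:2]-W).ravel(),[.4,0,-1.6],loss='soft_l1',f_scale=.002)
o,a=r.x[:2],r.x[2]; print(r.x,np.degrees(a)); print((r.fun.reshape(-1,2)@rot(a)*1e3).round(1))
L=lambda p,z:((ray(p,z)[:2]-o)@rot(a)*1e3).round(1)
print("well",[L(A(*c),.066) for c in[(137,178),(211,183),(202,293),(127,287)]])
print("tray tail corners",L(A(132,128),.066),L(A(112,330),.066))
print("anvil",L(B(362,298),.059),"pin",L(B(350,298),.059),"bracket",L(B(405,300),.08),L(B(457,305),.08))
E
```

```text
[ 0.50248656 -0.01278004 -1.66725584] -95.52672311536185
[[ 0.9  1. ]
 [-0.4 -2.2]
 [ 1.2  1.2]
 [ 1.6 -0.6]
 [-0.2  0.1]
 [-1.   0.2]
 [-0.7 -3. ]
 [-0.9  2.8]]
well [array([-239.4,   31.5]), array([-197.7,   33. ]), array([-195.7,  -29.3]), array([-237.8,  -30.3])]
tray tail corners [-245.6   59.6] [-243.3  -55.1]
anvil [222.2  -1.2] pin [215.6  -2. ] bracket [240.2  -2.5] [268.7  -2.3]
```

```bash
cat >> h.py <<'E'
o=np.array([.50248656,-.01278004]); a=-1.66725584
rot=lambda a:np.array([[np.cos(a),-np.sin(a)],[np.sin(a),np.cos(a)]])
def stat(tx,ty,tipz,tilt=3):
    """current tool in station frame (mm) and the shift + turn, tool axes, to a tip target (mm)"""
    from plant import manip
    s=manip.state(); q=s["tool_rot"]; C=R.from_quat(np.r_[q[1:],q[0]])
    S=np.eye(3); S[:2,:2]=rot(a)
    tips=s["tool_pos"]+C.as_matrix()[:,2]*manip.tcp_to_tips
    l=S.T@(tips-[*o,0]); F=S.T@s["contact_force"]
    T=S@np.diag([-1,1,-1])@R.from_euler('y',tilt,degrees=True).as_matrix()
    d=np.r_[S[:2,:2]@np.array([tx,ty])/1e3+o,tipz/1e3]-tips
    print("t%.2f tips"%s["time"],(l*1e3).round(1),"F",F.round(1),"w",round(s["gripper_width"],3),"shift",(C.as_matrix().T@d*1e3).round(1),"turn",np.degrees((C.inv()*R.from_matrix(T)).as_rotvec()).round(2),"zaxis(st)",(S.T@C.as_matrix()[:,2]).round(3))
E
python3 -c "
from h import *
stat(-214,1,150,0);stat(-214,1,150,3)"
```

```text
t0.10 tips [ 595.3 -224.5  206. ] F [-0.4  0.6  0.8] w 0.999 shift [ 560.9 -625.4   57.2] turn [ -0.09  -0.07 -63.69] zaxis(st) [-0.002 -0.001 -1.   ]
t0.10 tips [ 595.3 -224.5  206. ] F [-0.4  0.6  0.8] w 0.999 shift [ 560.9 -625.4   57.2] turn [  1.58   2.62 -63.67] zaxis(st) [-0.002 -0.001 -1.   ]
```

Emit:
{"fn": "servo_tool", "kwargs": {"moves": [[[40,-44.7,0,0,0,0,0],[40,-44.7,0,0,0,0,0],[40,-44.7,0,0,0,0,0],[40,-44.7,0,0,0,0,0],[40,-44.7,0,0,0,0,0],[40,-44.7,0,0,0,0,0],[40,-44.7,0,0,0,0,0],[40,-44.7,0,0,0,0,0],[40,-44.7,0,0,0,0,0],[40,-44.7,0,0,0,0,0],[40,-44.7,0,0,0,0,0],[40,-44.7,0,0,0,0,0]]]}}

```text
time: 1.6
tool_pos: [0.4803, 0.0896, 0.2208]
tool_rot: [0.0, 0.984, 0.181, 0.0]
contact_force: [0.4, -0.8, -0.5]
gripper_width: -0.003
grasp_force: 0.0
```

Emit:
{"fn": "servo_tool", "kwargs": {"moves": [[[40,-44.7,0,0,0,0,0],[40,-44.7,0,0,0,0,0],[0,0,0,0,0,-10,0],[0,0,0,0,0,-10,0],[0,0,0,0,0,-10,0],[0,0,0,0,0,-10,0],[0,0,0,0,0,-10,0],[0,0,0,0,0,-10,0],[0,0,0,0,0,-3.7,0],[0,0,0,0,0,0,0]]]}}

```text
time: 2.85
tool_pos: [0.5229, 0.1994, 0.2205]
tool_rot: [-0.0, 0.741, 0.672, -0.0]
contact_force: [-0.9, 0.9, -0.6]
gripper_width: 0.0
grasp_force: 0.0
```

```bash
python3 -c "
from h import *
stat(-214,1,90,-3)"
```

```text
t2.85 tips [-2.132e+02 -1.000e-01  2.065e+02] F [-0.8 -1.  -0.6] w 0.0 shift [  0.9   1.2 116.5] turn [-0.06 -2.98 -0.03] zaxis(st) [ 0.    -0.001 -1.   ]
```

Emit:
{"fn": "servo_tool", "kwargs": {"moves": [[[0,1,20,0,-3,0,0],[0,0,20,0,0,0,0],[0,0,20,0,0,0,0],[0,0,20,0,0,0,0],[0,0,20,0,0,0,0],[0,0,10,0,0,0,0],[0,0,0,0,0,0,0],[0,0,0,0,0,0,0]]]}}

```text
time: 3.85
tool_pos: [0.5245, 0.1949, 0.1121]
tool_rot: [0.018, 0.74, 0.672, -0.019]
contact_force: [0.5, -0.8, 0.3]
gripper_width: -0.002
grasp_force: 0.0
```

```bash
python3 -c "
from h import *
stat(-214,1,72,-3)
from plant import manip
import cv2
i=manip.grab_frame('wrist')['image'];j=manip.grab_frame('scene')['image'][160:290,210:360]
cv2.imwrite('pics/w.png',i); cv2.imwrite('pics/s1.png',cv2.resize(j,None,fx=4,fy=4,interpolation=cv2.INTER_CUBIC))"
```

```text
t3.85 tips [-208.1    1.9   98.1] F [0.7 0.6 0.3] w -0.002 shift [ 7.2 -0.9 25.8] turn [ 0.09 -0.03  0.01] zaxis(st) [ 0.052  0.001 -0.999]
```

View pics/w.png

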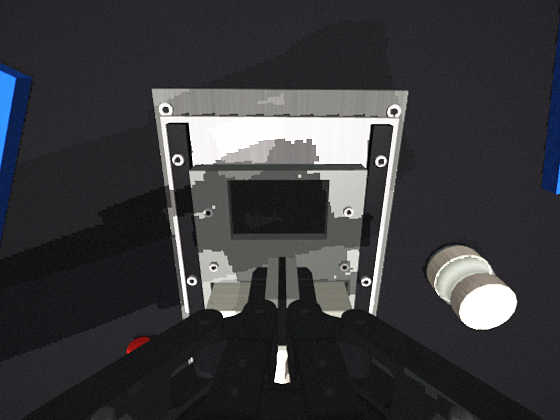

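View pics/s1.png

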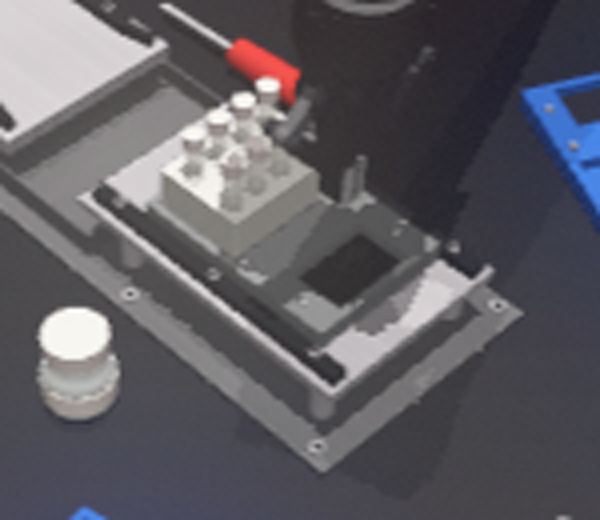

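```bash
python3 -c "
from h import *
from plant import manip
f=manip.grab_frame('wrist');q=f['rotation'];Qw=R.from_quat(np.r_[q[1:],q[0]]).as_matrix()
def L(p,z):
    d=Qw@np.linalg.solve(f['mtx'],[*p,1.]);w=f['eye']+d*(z-f['eye'][2])/d[2]
    return ((w[:2]-o)@rot(a)*1e3).round(1)
print('well',[L(p,.066) for p in[(231,180),(328,180),(328,234),(232,234)]])
print('tray tail',L((190,166),.066),L((366,166),.066))
print('shelf end',L((163,116),.05),L((397,118),.05),'tray ftz?')
"
```

```text
well [array([-239.3,  -30.3]), array([-239.4,   30.5]), array([-201.5,   32.6]), array([-201.5,  -31.8])]
tray tail [-248.3  -55.1] [-248.4   53.4]
shelf end [-276.3  -73.3] [-275.3   74.2] tray ftz?
```

Emit:
{"fn": "servo_tool", "kwargs": {"moves": [[[4,-0.5,8,0,0,0,0],[4,-0.5,8,0,0,0,0],[0,0,8,0,0,0,0],[0,0,4,0,0,0,0],[0,0,2,0,0,0,0],[0,0,0,0,0,0,0],[0,0,0,0,0,0,0]]]}}

```text
time: 4.88
tool_pos: [0.5237, 0.2012, 0.0812]
tool_rot: [0.018, 0.74, 0.672, -0.019]
contact_force: [0.6, -1.0, -0.3]
gripper_width: 0.0
grasp_force: 0.0
```

```bash
python3 -c "
from h import *
stat(-215,1,64,-3)"
```

```text
t4.88 tips [-214.3    0.5   67.2] F [ 1.   0.7 -0.3] w 0.0 shift [0.9 0.5 3.2] turn [ 0.03 -0.01  0.01] zaxis(st) [ 0.052  0.001 -0.999]
```

Emit:
{"fn": "servo_tool", "kwargs": {"moves": [[[0,0,0.6,0,0,0,0],[0,0,0.6,0,0,0,0],[0,0,0.6,0,0,0,0],[0,0,0.6,0,0,0,0],[0,0,0.6,0,0,0,0],[0,0,0.6,0,0,0,0],[0,0,0.4,0,0,0,0]]]}}

```text
time: 5.75
tool_pos: [0.5234, 0.201, 0.0768]
tool_rot: [0.018, 0.74, 0.672, -0.019]
contact_force: [-0.7, 0.3, 0.2]
gripper_width: -0.0
grasp_force: 0.0
```

Emit:
{"fn": "servo_tool", "kwargs": {"moves": [[[0,0,0.4,0,0,0,0],[0,0,0.4,0,0,0,0]]]}}

```text
time: 6.0
tool_pos: [0.5234, 0.201, 0.0761]
tool_rot: [0.018, 0.74, 0.672, -0.019]
contact_force: [-0.4, 0.2, 1.2]
gripper_width: 0.001
grasp_force: 0.0
```

Emit:
{"fn": "servo_tool", "kwargs": {"moves": [[[0,0,0.4,0,0,0,0],[0,0,0.4,0,0,0,0]]]}}

```text
time: 6.25
tool_pos: [0.5234, 0.2009, 0.0753]
tool_rot: [0.018, 0.74, 0.672, -0.019]
contact_force: [1.0, -0.4, -0.1]
gripper_width: 0.001
grasp_force: 0.0
```

Emit:
{"fn": "servo_tool", "kwargs": {"moves": [[[0,0,0.4,0,0,0,0],[0,0,0.4,0,0,0,0]]]}}

```text
time: 6.5
tool_pos: [0.5234, 0.2009, 0.0744]
tool_rot: [0.018, 0.74, 0.672, -0.019]
contact_force: [0.9, -0.9, -0.5]
gripper_width: -0.0
grasp_force: 0.0
```

Emit:
{"fn": "servo_tool", "kwargs": {"moves": [[[0,0,0.4,0,0,0,0],[0,0,0.4,0,0,0,0]]]}}

```text
time: 6.75
tool_pos: [0.5234, 0.2008, 0.0736]
tool_rot: [0.018, 0.74, 0.672, -0.019]
contact_force: [-0.1, -1.4, -0.9]
gripper_width: -0.002
grasp_force: 0.0
```

Emit:
{"fn": "servo_tool", "kwargs": {"moves": [[[0,0,0.4,0,0,0,0],[0,0,0.4,0,0,0,0]]]}}

```text
time: 7.0
tool_pos: [0.5234, 0.2008, 0.0728]
tool_rot: [0.018, 0.74, 0.672, -0.019]
contact_force: [0.5, 0.7, -1.1]
gripper_width: 0.001
grasp_force: 0.0
```

Emit:
{"fn": "servo_tool", "kwargs": {"moves": [[[0,0,0.4,0,0,0,0],[0,0,0.4,0,0,0,0]]]}}

```text
time: 7.25
tool_pos: [0.5234, 0.2008, 0.0721]
tool_rot: [0.018, 0.74, 0.672, -0.019]
contact_force: [-0.6, -0.3, -0.4]
gripper_width: -0.003
grasp_force: 0.0
```

Emit:
{"fn": "servo_tool", "kwargs": {"moves": [[[0,0,0.4,0,0,0,0],[0,0,0.3,0,0,0,0]]]}}

```text
time: 7.5
tool_pos: [0.5234, 0.2007, 0.0714]
tool_rot: [0.018, 0.74, 0.672, -0.019]
contact_force: [-0.1, 0.2, 0.5]
gripper_width: 0.0
grasp_force: 0.0
```

Emit:
{"fn": "servo_tool", "kwargs": {"moves": [[[0,0,0.4,0,0,0,0]]]}}

```text
time: 7.62
tool_pos: [0.5234, 0.2007, 0.071]
tool_rot: [0.018, 0.74, 0.672, -0.019]
contact_force: [0.5, -0.1, 0.1]
gripper_width: -0.002
grasp_force: 0.0
```

Emit:
{"fn": "servo_tool", "kwargs": {"moves": [[[0,0,0.4,0,0,0,0]]]}}

```text
time: 7.75
tool_pos: [0.5234, 0.2007, 0.0705]
tool_rot: [0.018, 0.74, 0.672, -0.019]
contact_force: [0.3, 0.7, -0.0]
gripper_width: 0.002
grasp_force: 0.0
```

Emit:
{"fn": "servo_tool", "kwargs": {"moves": [[[0,0,0.4,0,0,0,0]]]}}

```text
time: 7.88
tool_pos: [0.5234, 0.2007, 0.0701]
tool_rot: [0.018, 0.74, 0.672, -0.019]
contact_force: [0.9, 0.7, -0.0]
gripper_width: -0.001
grasp_force: 0.0
```

Emit:
{"fn": "servo_tool", "kwargs": {"moves": [[[0,0,0.3,0,0,0,0]]]}}

```text
time: 8.0
tool_pos: [0.5234, 0.2006, 0.0698]
tool_rot: [0.018, 0.74, 0.672, -0.019]
contact_force: [0.2, 0.8, 0.6]
gripper_width: 0.002
grasp_force: 0.0
```

Emit:
{"fn": "servo_tool", "kwargs": {"moves": [[[0,0,0.3,0,0,0,0]]]}}

```text
time: 8.12
tool_pos: [0.5234, 0.2006, 0.0696]
tool_rot: [0.018, 0.74, 0.672, -0.019]
contact_force: [0.1, 0.4, -0.0]
gripper_width: -0.001
grasp_force: 0.0
```

Emit:
{"fn": "servo_tool", "kwargs": {"moves": [[[0,0,0.4,0,0,0,0]]]}}

```text
time: 8.25
tool_pos: [0.5234, 0.2006, 0.0692]
tool_rot: [0.018, 0.74, 0.672, -0.019]
contact_force: [-0.6, 0.8, 0.7]
gripper_width: 0.0
grasp_force: 0.0
```

Emit:
{"fn": "servo_tool", "kwargs": {"moves": [[[0,0,0.3,0,0,0,0]]]}}

```text
time: 8.38
tool_pos: [0.5234, 0.2006, 0.0689]
tool_rot: [0.018, 0.74, 0.672, -0.019]
contact_force: [0.5, -0.4, 0.2]
gripper_width: -0.004
grasp_force: 0.0
```

```bash
python3 -c "
from h import *
from plant import manip
import cv2
print(manip.tcp_to_tips)
stat(-215,1,56,-3)
i=manip.grab_frame('wrist')['image'];j=manip.grab_frame('scene')['image'][170:290,240:360]
cv2.imwrite('pics/m.png',np.hstack([cv2.resize(i[130:330,180:380],(400,400)),cv2.resize(j,(400,400),interpolation=cv2.INTER_CUBIC)]))"
```

```text
0.014
t8.38 tips [-2.136e+02  2.000e-01  5.490e+01] F [0.3 0.5 0.2] w -0.004 shift [ 1.3  0.8 -1.2] turn [0.   0.   0.01] zaxis(st) [ 0.052  0.    -0.999]
```

View pics/m.png

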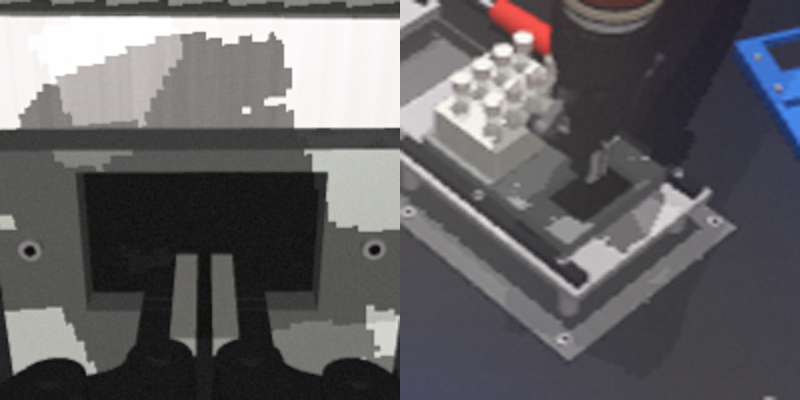

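Emit:
{"fn": "servo_tool", "kwargs": {"moves": [[[0,0,0.4,0,0,0,0]]]}}

```text
time: 8.6
tool_pos: [0.5234, 0.2006, 0.0685]
tool_rot: [0.018, 0.74, 0.672, -0.019]
contact_force: [-0.4, -0.2, 0.0]
gripper_width: -0.002
grasp_force: 0.0
```

Emit:
{"fn": "servo_tool", "kwargs": {"moves": [[[0,0,0.4,0,0,0,0]]]}}

```text
time: 8.72
tool_pos: [0.5234, 0.2005, 0.0681]
tool_rot: [0.018, 0.74, 0.672, -0.019]
contact_force: [0.5, 0.3, 0.8]
gripper_width: -0.001
grasp_force: 0.0
```

Emit:
{"fn": "servo_tool", "kwargs": {"moves": [[[0,0,0.4,0,0,0,0]]]}}

```text
time: 8.85
tool_pos: [0.5234, 0.2005, 0.0677]
tool_rot: [0.018, 0.74, 0.672, -0.019]
contact_force: [-0.4, 0.4, -0.3]
gripper_width: 0.001
grasp_force: 0.0
```

Emit:
{"fn": "servo_tool", "kwargs": {"moves": [[[0,0,0.4,0,0,0,0]]]}}

```text
time: 8.98
tool_pos: [0.5234, 0.2005, 0.0672]
tool_rot: [0.018, 0.74, 0.672, -0.019]
contact_force: [-0.0, 0.1, -0.1]
gripper_width: -0.002
grasp_force: 0.0
```

Emit:
{"fn": "servo_tool", "kwargs": {"moves": [[[0,0,0.4,0,0,0,0]]]}}

```text
time: 9.1
tool_pos: [0.5233, 0.2005, 0.0668]
tool_rot: [0.018, 0.74, 0.672, -0.019]
contact_force: [-0.2, 0.9, 0.4]
gripper_width: -0.001
grasp_force: 0.0
```

Emit:
{"fn": "servo_tool", "kwargs": {"moves": [[[0,0,0.4,0,0,0,0]]]}}

```text
time: 9.22
tool_pos: [0.5234, 0.2004, 0.0665]
tool_rot: [0.018, 0.74, 0.672, -0.019]
contact_force: [0.3, -0.0, 0.4]
gripper_width: -0.001
grasp_force: 0.0
```

Emit:
{"fn": "servo_tool", "kwargs": {"moves": [[[0,0,0.4,0,0,0,0]]]}}

```text
time: 9.35
tool_pos: [0.5233, 0.2004, 0.066]
tool_rot: [0.018, 0.74, 0.672, -0.019]
contact_force: [-0.1, -0.2, -0.5]
gripper_width: -0.002
grasp_force: 0.0
```

Emit:
{"fn": "servo_tool", "kwargs": {"moves": [[[0,0,0.4,0,0,0,0]]]}}

```text
time: 9.48
tool_pos: [0.5234, 0.2004, 0.0657]
tool_rot: [0.018, 0.74, 0.672, -0.019]
contact_force: [-0.2, -0.8, 0.1]
gripper_width: -0.001
grasp_force: 0.0
```

Emit:
{"fn": "servo_tool", "kwargs": {"moves": [[[0,0,0.4,0,0,0,0]]]}}

```text
time: 9.6
tool_pos: [0.5233, 0.2004, 0.0652]
tool_rot: [0.018, 0.74, 0.672, -0.019]
contact_force: [-0.0, -0.5, -0.5]
gripper_width: -0.001
grasp_force: 0.0
```

Emit:
{"fn": "servo_tool", "kwargs": {"moves": [[[0,0,0.4,0,0,0,0],[0,0,0.2,0,0,0,0]]]}}

```text
time: 9.85
tool_pos: [0.5233, 0.2004, 0.0647]
tool_rot: [0.018, 0.74, 0.672, -0.019]
contact_force: [-0.4, -0.3, -0.4]
gripper_width: 0.001
grasp_force: 0.0
```

Emit:
{"fn": "servo_tool", "kwargs": {"moves": [[[0,0,0.4,0,0,0,0]]]}}

```text
time: 9.98
tool_pos: [0.5233, 0.2003, 0.0643]
tool_rot: [0.018, 0.74, 0.672, -0.019]
contact_force: [-0.2, -1.7, 0.3]
gripper_width: 0.0
grasp_force: 0.0
```

Emit:
{"fn": "servo_tool", "kwargs": {"moves": [[[0,0,0.4,0,0,0,0]]]}}

```text
time: 10.1
tool_pos: [0.5233, 0.2003, 0.0638]
tool_rot: [0.018, 0.74, 0.672, -0.019]
contact_force: [-0.4, 0.7, -0.4]
gripper_width: 0.0
grasp_force: 0.0
```

```bash
python3 -c "
from h import *
from plant import manip
import cv2
stat(-215,1,50,-3)
f=manip.grab_frame('wrist');print(f['eye'],f['mtx'][0,0])
cv2.imwrite('pics/w2.png',cv2.resize(f['image'][60:330,130:430],(800,600)[:2] if 0 else (660,594)))"
```

```text
t10.10 tips [-2.134e+02  2.000e-01  4.990e+01] F [-0.7 -0.5 -0.4] w 0.0 shift [ 1.6  0.8 -0.2] turn [-0.    0.    0.01] zaxis(st) [ 0.052 -0.    -0.999]
[0.53157328 0.29203112 0.21266241] 325.489414792803
```

View pics/w2.png

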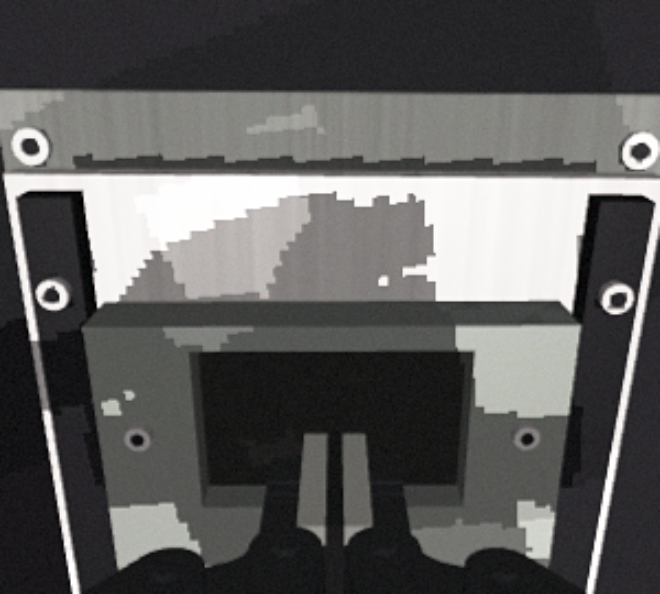

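```bash
python3 -c "
from h import *
from plant import manip
f=manip.grab_frame('wrist');q=f['rotation'];Qw=R.from_quat(np.r_[q[1:],q[0]]).as_matrix();K=f['mtx']
for n,p1,p2,w in[('shelf',(5,174),(655,178),150),('tray',(83,326),(580,324),110),('tray bottom-ish',(103,303),(558,303),110),('wellmouth rear',(190,352),(473,352),64),('wellmouth front',(203,506),(463,505),64)]:
    r=[np.linalg.solve(K,[130+p[0]/2.2,60+p[1]/2.2,1]) for p in(p1,p2)]
    dep=w/1e3/np.linalg.norm(r[0]-r[1]); P=[f['eye']+Qw@x*dep for x in r]
    print(n,round(dep,4),[(np.r_[(x[:2]-o)@rot(a),x[2]]*1e3).round(1) for x in P])
p=Qw.T@(np.r_[manip.state()['tool_pos']]-f['eye']);print('tcp depth',p)
"
```

```text
shelf 0.1652 [array([-275.4,  -76.3,   46.7]), array([-274.7,   73.7,   47. ])]
tray 0.1585 [array([-245.5,  -55.9,   66.2]), array([-246.1,   54.1,   66. ])]
tray bottom-ish 0.1731 [array([-245. ,  -56.2,   50.6]), array([-245.2,   53.8,   50.5])]
wellmouth rear 0.1619 [array([-238.8,  -32.9,   65.2]), array([-238.9,   31.1,   65.2])]
wellmouth front 0.1763 [array([-197.7,  -32.5,   66.4]), array([-198. ,   31.5,   66.3])]
tcp depth [0.00051    0.02919805 0.17252246]
```

```bash
python3 -c "
from h import *
from plant import manip
f=manip.grab_frame('wrist');q=f['rotation'];Qw=R.from_quat(np.r_[q[1:],q[0]]).as_matrix();K=f['mtx']
s=manip.state();qq=s['tool_rot'];C=R.from_quat(np.r_[qq[1:],qq[0]]).as_matrix()
for x in (-11,0,11):
  for z in(0,5,14):
    P=s['tool_pos']+C@np.array([x,0,z])/1e3; u=K@(Qw.T@(P-f['eye'])); u=u[:2]/u[2]; print(x,z,u.round(1),((u-[130,60])*2.2).round(0))
"
```

```text
-11 0 [282.7 279.4] [336. 483.]
-11 5 [282.7 274.5] [336. 472.]
-11 14 [282.6 266.4] [336. 454.]
0 0 [282.7 261.3] [336. 443.]
0 5 [282.7 256.8] [336. 433.]
0 14 [282.7 249.4] [336. 417.]
11 0 [282.8 242.5] [336. 401.]
11 5 [282.8 238.4] [336. 393.]
11 14 [282.7 231.6] [336. 378.]
```

```bash
python3 -c "
from h import *
from plant import manip
import cv2
f=manip.grab_frame('scene');q=f['rotation'];Qw=R.from_quat(np.r_[q[1:],q[0]]).as_matrix();K=f['mtx']
s=manip.state();qq=s['tool_rot'];C=R.from_quat(np.r_[qq[1:],qq[0]]).as_matrix()
x0,y0,k=265,190,8
c=cv2.resize(f['image'][y0:y0+70,x0:x0+49],None,fx=k,fy=k,interpolation=cv2.INTER_CUBIC)
c=np.clip(c.astype(float)*1.8,0,255).astype('uint8');d=c.copy()
def pr(P):
    u=K@(Qw.T@(P-f['eye'])); return ((u[:2]/u[2]+.5-[x0,y0])*k).round().astype(int)
for z,col in((14,(0,0,255)),(0,(0,255,0)),(-15,(255,0,0))):
  for x in(-11,0,11):
    p=pr(s['tool_pos']+C@np.array([x,0,z])/1e3);cv2.circle(d,tuple(map(int,p)),3,col,-1);print(z,x,p)
S=np.eye(3);S[:2,:2]=rot(a)
w=[pr(S@np.array([X,Y,66])/1e3+[*o,0]) for X,Y in((-239,32),(-197,32),(-197,-32),(-239,-32))]
cv2.polylines(d,[np.array(w,np.int32)],True,(0,255,255),1)
cv2.imwrite('pics/s3.png',np.hstack([c,d]))"
```

```text
14 -11 [224 296]
14 0 [249 315]
14 11 [274 334]
0 -11 [228 267]
0 0 [253 286]
0 11 [278 306]
-15 -11 [231 236]
-15 0 [256 255]
-15 11 [282 274]
```

View pics/s3.png

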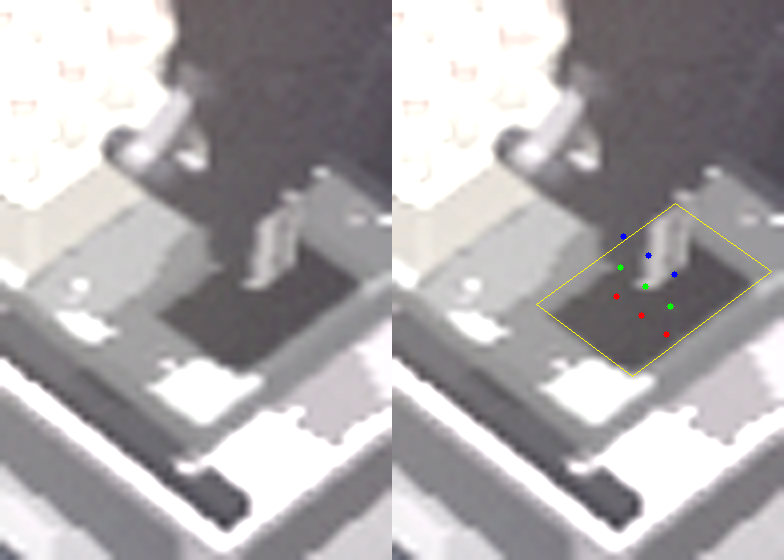

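Emit:
{"fn": "servo_tool", "kwargs": {"moves": [[[0,0,0.5,0,0,0,0]]]}}

```text
time: 10.42
tool_pos: [0.5234, 0.2003, 0.0634]
tool_rot: [0.018, 0.74, 0.672, -0.019]
contact_force: [0.1, 0.2, -0.1]
gripper_width: 0.002
grasp_force: 0.0
```

Emit:
{"fn": "servo_tool", "kwargs": {"moves": [[[0,0,0.5,0,0,0,0]]]}}

```text
time: 10.55
tool_pos: [0.5234, 0.2003, 0.0629]
tool_rot: [0.018, 0.74, 0.672, -0.019]
contact_force: [0.3, 0.3, -0.2]
gripper_width: -0.0
grasp_force: 0.0
```

Emit:
{"fn": "servo_tool", "kwargs": {"moves": [[[0,0,0.5,0,0,0,0]]]}}

```text
time: 10.68
tool_pos: [0.5233, 0.2002, 0.0624]
tool_rot: [0.018, 0.74, 0.672, -0.019]
contact_force: [-0.5, 0.4, -0.2]
gripper_width: 0.002
grasp_force: 0.0
```

Emit:
{"fn": "servo_tool", "kwargs": {"moves": [[[0,0,0.5,0,0,0,0]]]}}

```text
time: 10.8
tool_pos: [0.5233, 0.2002, 0.0618]
tool_rot: [0.018, 0.74, 0.672, -0.019]
contact_force: [-0.8, -0.3, 0.4]
gripper_width: -0.003
grasp_force: 0.0
```

Emit:
{"fn": "servo_tool", "kwargs": {"moves": [[[0,0,0.5,0,0,0,0]]]}}

```text
time: 10.92
tool_pos: [0.5233, 0.2002, 0.0613]
tool_rot: [0.018, 0.74, 0.672, -0.019]
contact_force: [0.2, -0.1, 0.3]
gripper_width: -0.001
grasp_force: 0.0
```

Emit:
{"fn": "servo_tool", "kwargs": {"moves": [[[0,0,0.4,0,0,0,0]]]}}

```text
time: 11.05
tool_pos: [0.5233, 0.2002, 0.0609]
tool_rot: [0.018, 0.74, 0.672, -0.019]
contact_force: [0.0, 0.5, 0.4]
gripper_width: -0.001
grasp_force: 0.0
```

Emit:
{"fn": "servo_tool", "kwargs": {"moves": [[[0,0,0.4,0,0,0,0]]]}}

```text
time: 11.18
tool_pos: [0.5233, 0.2001, 0.0605]
tool_rot: [0.018, 0.74, 0.672, -0.019]
contact_force: [0.1, -0.8, 1.0]
gripper_width: 0.001
grasp_force: 0.0
```

Emit:
{"fn": "servo_tool", "kwargs": {"moves": [[[0,0,0.4,0,0,0,0]]]}}

```text
time: 11.3
tool_pos: [0.5233, 0.2002, 0.0602]
tool_rot: [0.018, 0.74, 0.672, -0.019]
contact_force: [-0.6, -0.2, 0.3]
gripper_width: -0.001
grasp_force: 0.0
```

Emit:
{"fn": "servo_tool", "kwargs": {"moves": [[[0,0,0.5,0,0,0,0]]]}}

```text
time: 11.42
tool_pos: [0.5233, 0.2001, 0.0597]
tool_rot: [0.018, 0.74, 0.672, -0.019]
contact_force: [-0.5, 0.6, 0.1]
gripper_width: -0.001
grasp_force: 0.0
```

Emit:
{"fn": "servo_tool", "kwargs": {"moves": [[[0,0,0.5,0,0,0,0]]]}}

```text
time: 11.55
tool_pos: [0.5233, 0.2001, 0.0591]
tool_rot: [0.018, 0.74, 0.672, -0.019]
contact_force: [0.2, 0.3, 0.2]
gripper_width: 0.003
grasp_force: 0.0
```

Emit:
{"fn": "servo_tool", "kwargs": {"moves": [[[0,0,0.5,0,0,0,0]]]}}

```text
time: 11.68
tool_pos: [0.5233, 0.2, 0.0586]
tool_rot: [0.018, 0.74, 0.672, -0.019]
contact_force: [0.1, -0.7, 0.7]
gripper_width: 0.001
grasp_force: 0.0
```

Emit:
{"fn": "servo_tool", "kwargs": {"moves": [[[0,0,0.5,0,0,0,0]]]}}

```text
time: 11.8
tool_pos: [0.5233, 0.2, 0.0582]
tool_rot: [0.018, 0.74, 0.672, -0.019]
contact_force: [-0.1, 0.9, -0.3]
gripper_width: -0.002
grasp_force: 0.0
```

Emit:
{"fn": "servo_tool", "kwargs": {"moves": [[[0,0,0.5,0,0,0,0]]]}}

```text
time: 11.92
tool_pos: [0.5233, 0.2, 0.0577]
tool_rot: [0.018, 0.74, 0.672, -0.019]
contact_force: [-0.2, 0.3, -0.0]
gripper_width: 0.001
grasp_force: 0.0
```

Emit:
{"fn": "servo_tool", "kwargs": {"moves": [[[0,0,0.5,0,0,0,0]]]}}

```text
time: 12.05
tool_pos: [0.5233, 0.2, 0.0572]
tool_rot: [0.018, 0.74, 0.672, -0.019]
contact_force: [-0.4, -0.1, 0.5]
gripper_width: -0.001
grasp_force: 0.0
```

Emit:
{"fn": "servo_tool", "kwargs": {"moves": [[[0,0,0.5,0,0,0,0]]]}}

```text
time: 12.18
tool_pos: [0.5233, 0.1999, 0.0567]
tool_rot: [0.018, 0.74, 0.672, -0.019]
contact_force: [-0.4, -0.1, 0.1]
gripper_width: -0.001
grasp_force: 0.0
```

Emit:
{"fn": "servo_tool", "kwargs": {"moves": [[[0,0,0.5,0,0,0,0]]]}}

```text
time: 12.3
tool_pos: [0.5233, 0.1999, 0.0562]
tool_rot: [0.018, 0.74, 0.672, -0.019]
contact_force: [-0.2, -0.4, 0.2]
gripper_width: 0.006
grasp_force: 0.0
```

Emit:
{"fn": "servo_tool", "kwargs": {"moves": [[[0,0,0.5,0,0,0,0]]]}}

```text
time: 12.42
tool_pos: [0.5233, 0.1999, 0.0556]
tool_rot: [0.018, 0.74, 0.672, -0.019]
contact_force: [-0.9, 0.0, -0.3]
gripper_width: -0.001
grasp_force: 0.0
```

Emit:
{"fn": "servo_tool", "kwargs": {"moves": [[[0,0,0.5,0,0,0,0]]]}}

```text
time: 12.55
tool_pos: [0.5233, 0.1999, 0.0552]
tool_rot: [0.018, 0.74, 0.672, -0.019]
contact_force: [0.5, 0.2, 1.0]
gripper_width: 0.002
grasp_force: 0.0
```

Emit:
{"fn": "servo_tool", "kwargs": {"moves": [[[0,0,0.5,0,0,0,0]]]}}

```text
time: 12.68
tool_pos: [0.5233, 0.1999, 0.0547]
tool_rot: [0.018, 0.74, 0.672, -0.019]
contact_force: [0.3, 0.3, -0.7]
gripper_width: 0.002
grasp_force: 0.0
```

Emit:
{"fn": "servo_tool", "kwargs": {"moves": [[[0,0,0.5,0,0,0,0]]]}}

```text
time: 12.8
tool_pos: [0.5233, 0.1998, 0.0541]
tool_rot: [0.018, 0.74, 0.672, -0.019]
contact_force: [0.1, 0.4, 0.1]
gripper_width: -0.002
grasp_force: 0.0
```

Emit:
{"fn": "servo_tool", "kwargs": {"moves": [[[0,0,0.5,0,0,0,0]]]}}

```text
time: 12.92
tool_pos: [0.5233, 0.1998, 0.0537]
tool_rot: [0.018, 0.74, 0.672, -0.019]
contact_force: [0.1, 0.7, -0.4]
gripper_width: 0.002
grasp_force: 0.0
```

Emit:
{"fn": "servo_tool", "kwargs": {"moves": [[[0,0,0.5,0,0,0,0]]]}}

```text
time: 13.05
tool_pos: [0.5233, 0.1998, 0.0532]
tool_rot: [0.018, 0.74, 0.672, -0.019]
contact_force: [1.3, 0.1, -0.1]
gripper_width: 0.002
grasp_force: 0.0
```

Emit:
{"fn": "servo_tool", "kwargs": {"moves": [[[0,0,0.5,0,0,0,0]]]}}

```text
time: 13.18
tool_pos: [0.5233, 0.1997, 0.0527]
tool_rot: [0.018, 0.74, 0.672, -0.019]
contact_force: [-0.5, 0.4, 0.0]
gripper_width: -0.004
grasp_force: 0.0
```

Emit:
{"fn": "servo_tool", "kwargs": {"moves": [[[0,0,0.5,0,0,0,0]]]}}

```text
time: 13.3
tool_pos: [0.5233, 0.1997, 0.0522]
tool_rot: [0.018, 0.74, 0.672, -0.019]
contact_force: [-0.2, 0.3, -0.9]
gripper_width: -0.002
grasp_force: 0.0
```

Emit:
{"fn": "servo_tool", "kwargs": {"moves": [[[0,0,0.5,0,0,0,0]]]}}

```text
time: 13.42
tool_pos: [0.5233, 0.1997, 0.0517]
tool_rot: [0.018, 0.74, 0.672, -0.019]
contact_force: [-1.2, 0.5, -0.2]
gripper_width: -0.002
grasp_force: 0.0
```

```bash
python3 -c "
from plant import manip
import cv2
f=manip.grab_frame('scene')
g=cv2.cvtColor(f['image'],cv2.COLOR_BGR2GRAY)
for r in range(208,238): print(r,g[r,288:312])
"
```

```text
208 [71 59 54 54 53 53 55 55 53 52 54 51 50 50 51 52 50 53 52 50 50 50 48 46]
209 [73 63 54 54 54 54 56 55 53 53 55 53 52 53 52 51 51 52 51 50 51 50 46 47]
210 [85 81 58 55 54 54 54 54 53 54 52 53 53 52 52 52 51 50 51 50 51 45 45 44]
211 [84 83 64 57 53 53 54 53 53 52 51 53 52 52 52 53 53 55 56 51 53 54 51 44]
212 [97 79 64 54 55 56 53 55 54 54 52 53 53 53 51 51 64 80 83 75 66 56 56 53]
213 [130 113  67  56  55  55  53  54  54  54  54  52  54  52  49  52  65  82
  88  86  82  68  56  55]
214 [99 99 63 55 56 54 55 54 52 52 53 53 52 52 49 52 66 82 87 86 88 86 79 61]
215 [60 60 58 56 57 54 55 55 54 52 53 52 53 51 52 56 75 88 87 88 90 92 90 82]
216 [57 57 57 55 56 56 55 53 55 54 52 53 54 56 54 67 82 88 87 86 91 90 86 89]
217 [ 57  57  55  56  56  54  56  54  52  53  52  61  89  90  76  86  87  88
  88  87  98 110 101  83]
218 [ 56  57  58  55  53  55  53  54  54  53  55  61  96 106  83  82  84  86
  87  86  89  90  87  85]
219 [58 56 56 56 55 53 54 54 55 55 63 68 90 97 78 81 82 84 86 87 86 86 88 87]
220 [61 57 54 55 55 55 54 53 55 69 97 94 89 93 61 69 80 81 83 85 86 87 87 87]
221 [ 85  7
[... 989 characters left out ...]
  52  52  49  48  49  50  51  48  49  53  63  83  87  86
  81  81  79  81  88 103]
232 [ 72  55  51  51  52  52  50  50  50  49  48  51  59  76  86  87  86  82
  81  79  82  89 105 128]
233 [ 88  78  58  54  50  49  50  51  50  50  48  59  77  87  87  84  80  81
  80  81  93 109 128 142]
234 [ 90  94  85  66  51  51  50  52  52  52  65  82  88  86  84  82  81  82
  90 104 112 111 114 129]
235 [126 151 150 128  75  60  51  52  60  78  87  88  84  84  82  81  82  89
 105 111 112 112 126 142]
236 [150 150 151 150 150 132  84  82  98  90  88  84  81  81  81  82  90 103
 113 112 112 112 112 126]
237 [150 150 151 151 151 150 141 138 150 128  83  82  81  81  85 101 112 113
 113 112 112 113 112 126]
```

```bash
python3 -c "
from h import *
from plant import manip
import cv2
M=[]
for n,p in(('scene',(298.7,228)),('wrist',(282.4,257))):
    f=manip.grab_frame(n);q=f['rotation'];Qw=R.from_quat(np.r_[q[1:],q[0]]).as_matrix()
    d=Qw@np.linalg.solve(f['mtx'],[*p,1.]);M.append((f['eye'],d/np.linalg.norm(d)))
    if n=='wrist':
        g=cv2.cvtColor(f['image'],cv2.COLOR_BGR2GRAY)
        for r in range(240,272,2): print(r,g[r,262:304:2])
        np.save('w',g)
A=np.vstack([np.eye(3)-np.outer(d,d) for e,d in M]);b=np.hstack([(np.eye(3)-np.outer(d,d))@e for e,d in M])
X=np.linalg.lstsq(A,b,rcond=None)[0];print('world',X,'st',((X[:2]-o)@rot(a)*1e3).round(1),'res',np.linalg.norm(A@X-b))
for e,d in M: 
  for z in(.058,.066,.072):
    P=e+d*(z-e[2])/d[2];print(z,((P[:2]-o)@rot(a)*1e3).round(1))
s=manip.state();print(s['tool_pos'],s['gripper_width'],s['joint_pos'])
"
```

```text
240 [23 27 26 23 21 26 20 18 21 20 21 22 23 24 24 21 29 19 22 23 20]
242 [22 27 23 21 24 25 18 24 20 19 22 24 19 23 24 21 24 21 26 25 22]
244 [22 28 23 20 26 19 25 19 24 22 19 19 19 22 22 28 25 22 23 25 25]
246 [23 23 21 17 22 25 23 22 26 30 25 23 20 27 18 24 21 20 28 24 21]
248 [20 21 26 22 24 17 23 22 16 17 26 28 22 23 23 20 22 21 22 25 23]
250 [22 17 23 26 22 19 18 22 21 25 24 23 29 27 19 14 23 20 26 25 22]
252 [21 28 17 28 17 21 20 21 19 27 15 22 24 27 20 27 25 17 22 26 20]
254 [23 22 27 25 23 23 20 20 28 22 26 18 18 25 24 27 21 19 22 17 23]
256 [25 25 24 27 35 37 30 38 30 24 25 18 34 35 35 34 39 23 23 25 24]
258 [ 22  19  20  97  98 105 102 103  84  19  16  14  94 108 105 103 109  48
  24  24  24]
260 [ 18  20  22  91 105 105 100 101  71  24  13  13  99  98  97 100  97  50
  25  29  18]
262 [ 23  27  25  97 104 100 101 103  69  18  19  19  98 102 104 103 107  63
  20  22  18]
264 [ 21  23  16  98  99  99 101  99  69  17  22  11 102 104 101 101  98  73
  18  26  20]
266 [ 20  15  17 101 100 101  96 102  67  18  23  21  95 102  97 100  99  73
  26  25  24]
268 [ 32  25  19  98 104 103 101 105  75  17  20  14  94  99 102 102  97  94
  18  25  22]
270 [ 27  23  17 104  98 105  99 103  56  22  20  16  95  96  98  99 103 109
  16  24  25]
world [0.52388907 0.20880613 0.06095526] st [-222.6   -0. ] res 0.0010823733505016873
0.058 [-221.7   -1.8]
0.066 [-226.6    3.8]
0.072 [-230.2    8. ]
0.058 [-219.9   -0. ]
0.066 [-224.8   -0. ]
0.072 [-2.284e+02 -1.000e-01]
[0.52325967 0.1996946  0.05167044] 0.0004404585157965624 [ 0.2572771   0.08300047  1.88076996 -0.0527632   1.196491    0.37321879]
```

Emit:
{"fn": "servo_tool", "kwargs": {"moves": [[[0,0,0.4,0,0,0,0]]]}}

```text
time: 13.7
tool_pos: [0.5233, 0.1997, 0.0513]
tool_rot: [0.018, 0.74, 0.672, -0.019]
contact_force: [-0.9, -0.2, -0.3]
gripper_width: -0.003
grasp_force: 0.0
```

Emit:
{"fn": "servo_tool", "kwargs": {"moves": [[[0,0,0.4,0,0,0,0]]]}}

```text
time: 13.82
tool_pos: [0.5233, 0.1997, 0.0509]
tool_rot: [0.018, 0.74, 0.672, -0.019]
contact_force: [1.0, -0.2, -0.0]
gripper_width: -0.002
grasp_force: 0.0
```

Emit:
{"fn": "servo_tool", "kwargs": {"moves": [[[0,0,0.4,0,0,0,0]]]}}

```text
time: 13.95
tool_pos: [0.5233, 0.1996, 0.0505]
tool_rot: [0.018, 0.74, 0.672, -0.019]
contact_force: [-0.3, -0.5, -0.2]
gripper_width: -0.0
grasp_force: 0.0
```

Emit:
{"fn": "servo_tool", "kwargs": {"moves": [[[0,0,0.4,0,0,0,0]]]}}

```text
time: 14.08
tool_pos: [0.5233, 0.1996, 0.0501]
tool_rot: [0.018, 0.74, 0.672, -0.019]
contact_force: [-1.0, -0.2, 0.6]
gripper_width: 0.0
grasp_force: 0.0
```

Emit:
{"fn": "servo_tool", "kwargs": {"moves": [[[0,0,0.4,0,0,0,0]]]}}

```text
time: 14.2
tool_pos: [0.5232, 0.1996, 0.0497]
tool_rot: [0.018, 0.74, 0.672, -0.019]
contact_force: [-0.5, 0.7, -0.9]
gripper_width: -0.002
grasp_force: 0.0
```

Emit:
{"fn": "servo_tool", "kwargs": {"moves": [[[0,0,0.4,0,0,0,0]]]}}

```text
time: 14.32
tool_pos: [0.5232, 0.1996, 0.0493]
tool_rot: [0.018, 0.74, 0.672, -0.019]
contact_force: [-0.3, 0.4, 0.0]
gripper_width: 0.005
grasp_force: 0.0
```

Emit:
{"fn": "servo_tool", "kwargs": {"moves": [[[0,0,0.4,0,0,0,0]]]}}

```text
time: 14.45
tool_pos: [0.5233, 0.1995, 0.0489]
tool_rot: [0.018, 0.74, 0.672, -0.019]
contact_force: [0.3, -0.3, 0.4]
gripper_width: -0.001
grasp_force: 0.0
```

Emit:
{"fn": "servo_tool", "kwargs": {"moves": [[[0,0,0.4,0,0,0,0]]]}}

```text
time: 14.58
tool_pos: [0.5233, 0.1995, 0.0485]
tool_rot: [0.018, 0.74, 0.672, -0.019]
contact_force: [0.3, -0.6, 0.2]
gripper_width: -0.003
grasp_force: 0.0
```

Emit:
{"fn": "servo_tool", "kwargs": {"moves": [[[0,0,0.4,0,0,0,0]]]}}

```text
time: 14.7
tool_pos: [0.5233, 0.1995, 0.0481]
tool_rot: [0.018, 0.74, 0.672, -0.019]
contact_force: [0.1, -0.4, -0.9]
gripper_width: -0.004
grasp_force: 0.0
```

Emit:
{"fn": "servo_tool", "kwargs": {"moves": [[[0,0,0.4,0,0,0,0]]]}}

```text
time: 14.82
tool_pos: [0.5233, 0.1995, 0.0477]
tool_rot: [0.018, 0.74, 0.672, -0.019]
contact_force: [-0.1, 0.3, 1.0]
gripper_width: 0.001
grasp_force: 0.0
```

Emit:
{"fn": "servo_tool", "kwargs": {"moves": [[[0,0,0.4,0,0,0,0]]]}}

```text
time: 14.95
tool_pos: [0.5233, 0.1995, 0.0473]
tool_rot: [0.018, 0.74, 0.672, -0.019]
contact_force: [-0.5, 0.1, 1.6]
gripper_width: -0.001
grasp_force: 0.9
```

Emit:
{"fn": "servo_tool", "kwargs": {"moves": [[[0,0,0.4,0,0,0,0]]]}}

```text
time: 15.08
tool_pos: [0.5233, 0.1995, 0.0473]
tool_rot: [0.018, 0.74, 0.672, -0.019]
contact_force: [-1.8, -0.4, 4.6]
gripper_width: 0.003
grasp_force: 1.9
```

Emit:
{"fn": "servo_tool", "kwargs": {"moves": [[[0,0,0.3,0,0,0,0],[0,0,0.2,0,0,0,0],[0,0,0,0,0,0,0]]]}}

```text
time: 15.45
tool_pos: [0.5236, 0.1995, 0.0472]
tool_rot: [0.018, 0.74, 0.672, -0.019]
contact_force: [-3.2, 0.3, 5.0]
gripper_width: 0.001
grasp_force: 2.7
```

Emit:
{"fn": "servo_tool", "kwargs": {"moves": [[[-0.5,0,0.03,0,0,0,0],[-0.5,0,0.03,0,0,0,0],[-0.5,0,0.03,0,0,0,0],[-0.5,0,0.03,0,0,0,0]]]}}

```text
time: 15.95
tool_pos: [0.524, 0.1981, 0.0473]
tool_rot: [0.018, 0.74, 0.672, -0.018]
contact_force: [0.1, 2.6, 5.7]
gripper_width: -0.002
grasp_force: 2.6
```

```bash
python3 -c "
from h import *
stat(-200,0.5,33,-3)"
```

```text
t15.95 tips [-211.3    1.2   33.3] F [-2.6 -0.2  5.7] w -0.002 shift [-11.2  -0.7   0.8] turn [ 0.13 -0.1   0.01] zaxis(st) [ 0.051  0.002 -0.999]
```

Emit:
{"fn": "servo_tool", "kwargs": {"moves": [[[-1,0,0.25,0,0,0,0],[-1,0,0.25,0,0,0,0],[-1,0,0.25,0,0,0,0],[-1,0,0.15,0,0,0,0],[-1,0,0.05,0,0,0,0],[-1,0,0.05,0,0,0,0]]]}}

```text
time: 16.7
tool_pos: [0.5241, 0.1922, 0.0472]
tool_rot: [0.018, 0.74, 0.672, -0.017]
contact_force: [0.1, 3.9, 6.8]
gripper_width: -0.001
grasp_force: 3.4
```

```bash
cat >> h.py <<'E'
def wristtray():
    "tail-edge and well rows in the wrist column through the well's side land"
    import cv2
    from plant import manip
    f=manip.grab_frame('wrist');g=cv2.cvtColor(f['image'],cv2.COLOR_BGR2GRAY);q=f['rotation'];Qw=R.from_quat(np.r_[q[1:],q[0]]).as_matrix()
    c=g[170:300,[228,245,318]].astype(int);
    print("well col edge",[ (170+int(np.argmin(np.diff(c[:70,1])))) ,(170+int(np.argmin(np.diff(g[170:240,318].astype(int)))))])
E
python3 -c "
from h import *
stat(-200,0.5,33,-3);wristtray()
g=np.load('w.npy');print(g[200:236:1,245],g[200:236,318])"
```

```text
t16.70 tips [-205.4    1.8   33.2] F [-3.9 -0.2  6.8] w -0.001 shift [-5.4 -1.3  0.5] turn [ 0.21 -0.13  0.  ] zaxis(st) [ 0.05   0.004 -0.999]
well col edge [206, 195]
[127 132 132 132 103  54  62  62  65  61  63  57  59  67  60  59  63  74
  89  86  91  86  88  88  89  88  90  84  91  63  23  20  27  19  13  22] [121 125 127 121  79  59  62  64  65  60  64  61  59  62  59  59  66  76
  87  87  85  89  86  89  87  87  84  88  81  46  21  21  28  27  18  21]
```

Emit:
{"fn": "servo_tool", "kwargs": {"moves": [[[-1.2,-0.2,0.16,0,0,0,0],[-1.5,-0.2,0.18,0,0,0,0],[-1.5,-0.2,0.18,0,0,0,0],[-1.5,-0.2,0.18,0,0,0,0],[-1.5,-0.1,0.18,0,0,0,0],[-1.5,-0.1,0.18,0,0,0,0],[-1.5,0,0.18,0,0,0,0],[-1.5,0,0.18,0,0,0,0],[-1.5,0,0.12,0,0,0,0],[-1.5,0,0.08,0,0,0,0]]]}}

```text
time: 18.0
tool_pos: [0.5224, 0.1779, 0.0472]
tool_rot: [0.019, 0.74, 0.672, -0.017]
contact_force: [0.9, 3.4, 8.8]
gripper_width: -0.003
grasp_force: 4.6
```

```bash
python3 -c "
from h import *
stat(-200,0.5,33,-3);wristtray()"
```

```text
t18.00 tips [-191.     1.5   33.2] F [-3.4  0.5  8.8] w -0.003 shift [ 9.  -1.  -0.3] turn [ 0.29 -0.17 -0.  ] zaxis(st) [ 0.049  0.005 -0.999]
well col edge [202, 232]
```

Emit:
{"fn": "servo_tool", "kwargs": {"moves": [[[-1.6,-0.1,0.15,0,0,0,0],[-1.6,-0.1,0.15,0,0,0,0],[-1.6,-0.1,0.15,0,0,0,0],[-1.6,-0.1,0.15,0,0,0,0],[-1.6,-0.1,0.15,0,0,0,0],[-1.6,0,0.08,0,0,0,0],[-1.6,0,0.08,0,0,0,0],[-1.6,0,0.08,0,0,0,0],[-1.6,0,0.08,0,0,0,0],[-1.6,0,0.08,0,0,0,0],[-1.6,0,0.08,0,0,0,0],[-1.6,0,0.08,0,0,0,0]]]}}

```text
time: 19.55
tool_pos: [0.5204, 0.1588, 0.0471]
tool_rot: [0.019, 0.74, 0.672, -0.016]
contact_force: [0.2, 4.2, 10.2]
gripper_width: 0.002
grasp_force: 5.0
```

```bash
python3 -c "
from h import *
stat(-200,0.5,33,-3)
from plant import manip
import cv2
f=manip.grab_frame('wrist');g=cv2.cvtColor(f['image'],cv2.COLOR_BGR2GRAY);np.save('w',g)
print(g[180:250,[200,228,318]].T)"
```

```text
t19.55 tips [-171.8    1.3   33.2] F [-4.2 -0.2 10.2] w 0.002 shift [28.2 -0.8 -1.2] turn [ 0.33 -0.18 -0.01] zaxis(st) [ 0.049  0.006 -0.999]
[[157 159 158 157 155 156 159 159 157 159 158 149 122 107 110 112 111 109
  108 116 110 108 113 110 111 109 103  75  49  46  51  50  49  53  49  49
   53  54  51  49  59  96 107 106 107 104 106 106 106 104 109 105 110 104
  108 105 100  72  74  69  71  74  71  72  69  71  73  72  73  75]
 [151 152 153 151 148 153 151 154 147 152 150 152 150 149 155 154 150 148
  157 149 151 148 156 148 141 112  96  68  46  49  49  46  55  51  51  48
   51  50  51  47  63  99 108 105 106 108 110 106 110  98  68  74  63  37
   13  15  18  23  19  15  17  23  21  19  11  15  17  16  19   8]
 [106 105 105 106 101 101 102 104 100 104 107 104 106  99 100 147 230 224
  203  91 101 104 106 107 106 104  94  52  47  46  55  48  53  48  51  49
   53  51  52  49  53  74  68  74  70  74  73  71  73  74  72  72  63  25
   17  18  19  17  10  18  18  23  13  15  17  18  17  17  15  17]]
```

Emit:
{"fn": "servo_tool", "kwargs": {"moves": [[[-1.8,-0.05,0.1,0,0,0,0],[-2,-0.05,0.11,0,0,0,0],[-2,-0.05,0.11,0,0,0,0],[-2,-0.05,0.11,0,0,0,0],[-2,-0.05,0.11,0,0,0,0],[-2,-0.05,0.11,0,0,0,0],[-2,0,0.1,0,0,0,0],[-2,0,0.1,0,0,0,0],[-2,0,0.1,0,0,0,0],[-2,0,0.1,0,0,0,0],[-2,0,0.1,0,0,0,0],[-2,0,0.1,0,0,0,0]]]}}

```text
time: 21.1
tool_pos: [0.5178, 0.135, 0.0472]
tool_rot: [0.019, 0.74, 0.672, -0.016]
contact_force: [-0.4, 5.2, 9.9]
gripper_width: 0.003
grasp_force: 5.1
```

```bash
python3 -c "
from h import *
stat(-200,0.5,33,-3)"
```

```text
t21.10 tips [-147.8    1.1   33.2] F [-5.1 -0.9  9.9] w 0.003 shift [52.1 -0.6 -2.4] turn [ 0.33 -0.16 -0.01] zaxis(st) [ 0.049  0.006 -0.999]
```

Emit:
{"fn": "servo_tool", "kwargs": {"moves": [[[-2,0,0.13,0,0,0,0],[-2,0,0.12,0,0,0,0],[-2,0,0.12,0,0,0,0],[-2,0,0.12,0,0,0,0],[-2,0,0.11,0,0,0,0],[-2,0,0.1,0,0,0,0],[-2,0,0.1,0,0,0,0],[-2,0,0.1,0,0,0,0],[-2,0,0.1,0,0,0,0],[-2,0,0.1,0,0,0,0],[-2,0,0.1,0,0,0,0],[-2,0,0.1,0,0,0,0]]]}}

```text
time: 22.6
tool_pos: [0.5155, 0.1109, 0.0471]
tool_rot: [0.019, 0.74, 0.672, -0.016]
contact_force: [0.5, 3.7, 9.8]
gripper_width: 0.001
grasp_force: 5.3
```

```bash
python3 -c "
from h import *
stat(-200,0.5,33,-3)"
```

```text
t22.60 tips [-123.7    1.1   33.1] F [-3.7  0.1  9.8] w 0.001 shift [76.2 -0.6 -3.6] turn [ 0.33 -0.15 -0.01] zaxis(st) [ 0.05   0.006 -0.999]
```

Emit:
{"fn": "servo_tool", "kwargs": {"moves": [[[-2,0,0.13,0,0,0,0],[-2,0,0.13,0,0,0,0],[-2,0,0.12,0,0,0,0],[-2,0,0.12,0,0,0,0],[-2,0,0.11,0,0,0,0],[-2,0,0.1,0,0,0,0],[-2,0,0.1,0,0,0,0],[-2,0,0.1,0,0,0,0]]]}}

```text
time: 23.6
tool_pos: [0.5141, 0.0949, 0.0471]
tool_rot: [0.019, 0.74, 0.672, -0.016]
contact_force: [0.6, 3.9, 10.7]
gripper_width: 0.002
grasp_force: 5.4
```

```bash
python3 -c "
from h import *
stat(-200,0.5,33,-3)"
```

```text
t23.60 tips [-107.6    1.2   33.2] F [-4.   0.2 10.7] w 0.002 shift [92.3 -0.7 -4.5] turn [ 0.34 -0.14 -0.01] zaxis(st) [ 0.05   0.006 -0.999]
```

Emit:
{"fn": "servo_tool", "kwargs": {"moves": [[[-1.6,0,0.08,0,0,0,0],[-1.6,0,0.08,0,0,0,0],[-1.6,0,0.08,0,0,0,0],[-1.6,0,0.08,0,0,0,0],[-1.6,0,0.08,0,0,0,0],[-1.6,0,0.08,0,0,0,0],[-1.6,0,0.08,0,0,0,0],[-1.6,0,0.08,0,0,0,0],[-1.6,0,0.08,0,0,0,0],[-1.6,0,0.08,0,0,0,0],[-1.6,0,0.08,0,0,0,0],[-1.6,0,0.08,0,0,0,0]]]}}

```text
time: 25.1
tool_pos: [0.5122, 0.0757, 0.0472]
tool_rot: [0.019, 0.74, 0.672, -0.017]
contact_force: [-0.3, 4.9, 10.6]
gripper_width: -0.001
grasp_force: 5.5
```

```bash
python3 -c "
from h import *
stat(-200,0.5,33,-3)"
```

```text
t25.10 tips [-88.3   1.2  33.2] F [-4.9 -0.7 10.6] w -0.001 shift [111.6  -0.7  -5.4] turn [ 0.33 -0.13 -0.01] zaxis(st) [ 0.05   0.006 -0.999]
```

Emit:
{"fn": "servo_tool", "kwargs": {"moves": [[[-1.6,0,0.08,0,0,0,0],[-1.6,0,0.08,0,0,0,0],[-1.6,0,0.08,0,0,0,0],[-1.6,0,0.08,0,0,0,0],[-1.6,0,0.08,0,0,0,0],[-1.6,0,0.08,0,0,0,0]]]}}

```text
time: 25.85
tool_pos: [0.5112, 0.0661, 0.0471]
tool_rot: [0.019, 0.74, 0.672, -0.017]
contact_force: [0.7, 3.5, 11.0]
gripper_width: 0.002
grasp_force: 5.5
```

Emit:
{"fn": "servo_tool", "kwargs": {"moves": [[[-1.6,0,0.08,0,0,0,0],[-1.6,0,0.08,0,0,0,0],[-1.6,0,0.08,0,0,0,0],[-1.6,0,0.08,0,0,0,0],[-1.6,0,0.08,0,0,0,0],[-1.6,0,0.08,0,0,0,0]]]}}

```text
time: 26.6
tool_pos: [0.5102, 0.0565, 0.0471]
tool_rot: [0.019, 0.74, 0.672, -0.017]
contact_force: [0.5, 4.5, 10.5]
gripper_width: 0.003
grasp_force: 5.5
```

```bash
python3 -c "
from h import *
stat(-200,0.5,33,-3)
from plant import manip
import cv2
g0=np.load('w.npy');g=cv2.cvtColor(manip.grab_frame('wrist')['image'],cv2.COLOR_BGR2GRAY);np.save('w2',g)
print(g[180:250,[228,318]].T)
f=manip.grab_frame('top');cv2.imwrite('pics/top5.png',f['image'])
"
```

```text
t26.60 tips [-69.    1.1  33.1] F [-4.5  0.1 10.5] w 0.003 shift [130.9  -0.6  -6.5] turn [ 0.33 -0.12 -0.01] zaxis(st) [ 0.05   0.006 -0.999]
[[141 142 138 141 142 137 143 139 139 143 135 143 136 137 140 135 139 141
  143 140 134 136 140 136 131  96  89  62  46  49  47  48  48  38  49  42
   47  47  46  41  57  86  99  96  96  96  96  94  95  89  63  61  63  38
   11  14  20  18  12  16  13  10  15  13  15  19  16  15  16  14]
 [ 98  97  98  97 100  97  98 100  98  97  95  99  96 100  99  96  96  96
  100 100  96  99  95  94  97 100  89  53  45  48  49  46  42  44  46  49
   46  43  48  43  53  66  65  64  63  68  65  65  66  65  63  70  57  17
   13  15  18  19  16  11  16   8  21  21  17  19  16  15  18  21]]
```

Emit:
{"fn": "servo_tool", "kwargs": {"moves": [[[-2,0,-0.02,0,0,0,0],[-2,0,-0.02,0,0,0,0],[-2,0,-0.02,0,0,0,0],[-2,0,-0.02,0,0,0,0],[-2,0,-0.02,0,0,0,0],[-2,0,-0.02,0,0,0,0],[-2,0,-0.02,0,0,0,0],[-2,0,-0.02,0,0,0,0],[-2,0,-0.02,0,0,0,0],[-2,0,-0.02,0,0,0,0]]]}}

```text
time: 27.95
tool_pos: [0.5073, 0.0363, 0.0472]
tool_rot: [0.018, 0.74, 0.672, -0.018]
contact_force: [0.6, 3.8, 7.0]
gripper_width: -0.002
grasp_force: 3.5
```

```bash
python3 -c "
from h import *
stat(-200,0.5,33,-3)"
```

```text
t27.95 tips [-48.6   0.1  33.2] F [-3.9  0.2  7. ] w -0.002 shift [151.2   0.5  -7.5] turn [ 0.2  -0.07 -0.  ] zaxis(st) [ 0.051  0.003 -0.999]
```

Emit:
{"fn": "servo_tool", "kwargs": {"moves": [[[-2,0.1,-0.07,0,0,0,0],[-2,0.1,-0.07,0,0,0,0],[-2,0.1,-0.07,0,0,0,0],[-2,0.1,-0.07,0,0,0,0],[-2,0.1,-0.07,0,0,0,0],[-2,0.1,-0.07,0,0,0,0],[-2,0.1,-0.06,0,0,0,0],[-2,0.1,-0.06,0,0,0,0],[-2,0.1,-0.06,0,0,0,0],[-2,0.1,-0.06,0,0,0,0]]]}}

```text
time: 29.2
tool_pos: [0.5045, 0.0159, 0.0473]
tool_rot: [0.017, 0.74, 0.672, -0.02]
contact_force: [0.6, 3.3, 3.8]
gripper_width: 0.0
grasp_force: 1.8
```

```bash
python3 -c "
from h import *
stat(-200,0.5,33,-3)
from plant import manip
import cv2
g=cv2.cvtColor(manip.grab_frame('wrist')['image'],cv2.COLOR_BGR2GRAY)
print(g[180:250,[228,318]].T)
"
```

```text
t29.20 tips [-28.   -0.7  33.3] F [-3.4  0.3  3.8] w 0.0 shift [171.8   1.3  -8.7] turn [-0.02  0.    0.01] zaxis(st) [ 0.052 -0.    -0.999]
[[144 148 146 147 147 145 145 147 143 144 146 147 147 145 144 144 142 145
  145 144 144 146 143 140 144 132  93  74  43  48  44  44  48  49  52  43
   47  46  50  47  58  81 104 102 102 101  99 107  98 101  98  70  66  42
   11  16  18  19  16  23  18  16  18  16  18  16  19  18  15  21]
 [105 103 103 102 100 103 103 101 105  99 103 104 103  99 100 102 107 100
  101 102 102 103 103 107 102 106  91  41  46  48  48  50  48  47  46  50
   45  50  48  48  56  72  67  69  68  70  65  71  69  70  65  69  64  21
   14  11  14  10  15  13  21  16  18  18  15  19  20  14  17  16]]
```

Emit:
{"fn": "servo_tool", "kwargs": {"moves": [[[-1.5,0.15,-0.02,0,0,0,0],[-1.5,0.15,-0.02,0,0,0,0],[-1.5,0.15,-0.02,0,0,0,0],[-1.5,0.15,-0.02,0,0,0,0],[-1.5,0.15,0,0,0,0,0],[-1.5,0.1,0,0,0,0,0],[-1.5,0.1,0.04,0,0,0,0],[-1.5,0.1,0.08,0,0,0,0]]]}}

```text
time: 30.25
tool_pos: [0.5044, 0.004, 0.0478]
tool_rot: [0.017, 0.74, 0.672, -0.02]
contact_force: [0.5, 1.9, -1.1]
gripper_width: 0.001
grasp_force: 0.9
```

```bash
python3 -c "
from h import *
stat(-200,0.5,33,-3)
from plant import manip
import cv2
g=cv2.cvtColor(manip.grab_frame('wrist')['image'],cv2.COLOR_BGR2GRAY)
print(g[180:250,[228,318]].T)
"
```

```text
t30.25 tips [-16.2   0.3  33.8] F [-2.   0.3 -1.1] w 0.001 shift [183.6   0.3  -8.8] turn [-0.03 -0.01  0.01] zaxis(st) [ 0.052 -0.001 -0.999]
[[153 152 153 152 152 152 150 150 151 148 149 153 151 142  98 107 104  95
   48  47  48  48  44  48  48  46  47  46  49  50  76 107 104 102 104 104
  108 101 105 104 105 106  93  49  20  10  20  18  22  13  17  16  16  16
   18  17  15  19  21  14  18  17  15  13  16  20  16  15  20  18]
 [104 105 100 102 100 102 103 102 100 102 100  99 107 103 102 102 103  76
   47  52  48  49  53  50  50  50  53  47  49  50  57  72  72  72  68  72
   70  74  72  75  69  73  62  19  18  18  18  17  14  19  21  16  16  17
   15  18  15  13  16  20  22  20  14  19   8  13  18  16  21  19]]
```

Emit:
{"fn": "servo_tool", "kwargs": {"moves": [[[0,0,0.3,0,0,0,0],[0,0,0.3,0,0,0,0],[0,0,0.3,0,0,0,0],[-1,0,0.05,0,0,0,0],[-1.5,0,0.08,0,0,0,0],[-1.5,0,0.08,0,0,0,0]]]}}

```text
time: 31.05
tool_pos: [0.5044, 0.0, 0.0473]
tool_rot: [0.018, 0.74, 0.672, -0.019]
contact_force: [0.5, 2.2, 2.0]
gripper_width: 0.0
grasp_force: 1.3
```

```bash
cat >> h.py <<'E'
def well():
    import cv2
    from plant import manip
    f=manip.grab_frame('wrist');g=cv2.cvtColor(f['image'],cv2.COLOR_BGR2GRAY).astype(int);q=f['rotation'];Qw=R.from_quat(np.r_[q[1:],q[0]]).as_matrix()
    for c in(235,245,318):
        b=np.where(g[190:250,c]<32)[0][0]+189.5
        d=Qw@np.linalg.solve(f['mtx'],[c,b,1.]);P=f['eye']+d*(.066-f['eye'][2])/d[2]
        print(c,b,((P[:2]-o)@rot(a)*1e3).round(1))
E
python3 -c "
from h import *
stat(-200,0.5,33,-3);well()"
```

```text
t31.05 tips [-12.2   0.7  33.4] F [-2.2  0.3  2. ] w 0.0 shift [ 1.876e+02 -1.000e-01 -9.400e+00] turn [ 0.02 -0.02  0.01] zaxis(st) [ 0.052  0.    -0.999]
235 223.5 [-43.8 -20.5]
245 223.5 [-43.8 -16.1]
318 223.5 [-43.8  16.1]
```

Emit:
{"fn": "servo_tool", "kwargs": {"moves": [[[-1.5,0,0.08,0,0,0,0],[-1.5,0,0.08,0,0,0,0],[-1.5,0,0.08,0,0,0,0],[-1.5,0,0.08,0,0,0,0],[-1.5,0,0.08,0,0,0,0],[-1.5,0,0.08,0,0,0,0]]]}}

```text
time: 31.85
tool_pos: [0.5035, -0.0091, 0.0473]
tool_rot: [0.018, 0.74, 0.672, -0.019]
contact_force: [0.9, 2.3, 3.0]
gripper_width: -0.001
grasp_force: 1.8
```

```bash
python3 -c "
from h import *
stat(-200,0.5,33,-3);well()"
```

```text
t31.85 tips [-3.   0.7 33.3] F [-2.3  0.7  3. ] w -0.001 shift [ 1.967e+02 -1.000e-01 -1.000e+01] turn [ 0.01 -0.    0.01] zaxis(st) [ 0.052  0.    -0.999]
235 223.5 [-34.7 -20.5]
245 223.5 [-34.7 -16.1]
318 223.5 [-34.7  16.1]
```

Emit:
{"fn": "servo_tool", "kwargs": {"moves": [[[-1.5,0,0.0,0,0,0,0],[-1.5,0,0.0,0,0,0,0],[-1.5,0,0.0,0,0,0,0],[-1.5,0,0.0,0,0,0,0],[-1.5,0,0.08,0,0,0,0],[-1.5,0,0.08,0,0,0,0]]]}}

```text
time: 32.65
tool_pos: [0.5024, -0.0181, 0.0473]
tool_rot: [0.017, 0.74, 0.672, -0.019]
contact_force: [0.9, 1.8, 1.7]
gripper_width: 0.001
grasp_force: 1.5
```

```bash
python3 -c "
from h import *
stat(-200,0.5,33,-3);well()"
```

```text
t32.65 tips [ 6.   0.4 33.4] F [-1.9  0.7  1.7] w 0.001 shift [ 2.057e+02  1.000e-01 -1.040e+01] turn [-0.02  0.    0.01] zaxis(st) [ 0.052 -0.    -0.999]
235 223.5 [-25.6 -20.8]
245 223.5 [-25.6 -16.4]
318 223.5 [-25.7  15.8]
```

Emit:
{"fn": "servo_tool", "kwargs": {"moves": [[[-1.8,0,0.09,0,0,0,0],[-2,0,0.1,0,0,0,0],[-2,0,0.1,0,0,0,0],[-2,0,0.1,0,0,0,0],[-2,0,0.1,0,0,0,0],[-2,0,0.1,0,0,0,0],[-2,0,0.1,0,0,0,0]]]}}

```text
time: 33.58
tool_pos: [0.501, -0.0318, 0.0474]
tool_rot: [0.017, 0.74, 0.672, -0.019]
contact_force: [0.2, 1.3, -0.9]
gripper_width: -0.005
grasp_force: 1.0
```

```bash
python3 -c "
from h import *
stat(-200,0.5,33,-3);well()"
```

```text
t33.58 tips [19.8  0.4 33.4] F [-1.3  0.1 -0.9] w -0.005 shift [ 2.196e+02  2.000e-01 -1.110e+01] turn [-0.02  0.    0.01] zaxis(st) [ 0.052 -0.    -0.999]
235 223.5 [-11.7 -20.8]
245 223.5 [-11.8 -16.4]
318 223.5 [-11.8  15.8]
```

Emit:
{"fn": "servo_tool", "kwargs": {"moves": [[[-2,0,0.14,0,0,0,0],[-2,0,0.14,0,0,0,0],[-2,0,0.14,0,0,0,0],[-2,0,0.14,0,0,0,0],[-2,0,0.14,0,0,0,0],[-2,0,0.1,0,0,0,0]]]}}

```text
time: 34.38
tool_pos: [0.5001, -0.0438, 0.0474]
tool_rot: [0.018, 0.74, 0.672, -0.019]
contact_force: [0.7, 1.8, -0.2]
gripper_width: 0.003
grasp_force: 1.2
```

```bash
python3 -c "
from h import *
stat(-200,0.5,33,-3);well()"
```

```text
t34.38 tips [31.8  0.6 33.4] F [-1.8  0.6 -0.2] w 0.003 shift [231.5  -0.  -11.7] turn [ 0.   -0.    0.01] zaxis(st) [ 0.052  0.    -0.999]
235 223.5 [  0.3 -20.6]
245 223.5 [  0.3 -16.2]
318 223.5 [ 0.2 16. ]
```

Emit:
{"fn": "servo_tool", "kwargs": {"moves": [[[-2,0,0.13,0,0,0,0],[-2,0,0.13,0,0,0,0],[-2,0,0.13,0,0,0,0],[-2,0,0.13,0,0,0,0],[-2,0,0.12,0,0,0,0],[-2,0,0.1,0,0,0,0],[-2,0,0.1,0,0,0,0]]]}}

```text
time: 35.3
tool_pos: [0.4988, -0.0578, 0.0473]
tool_rot: [0.018, 0.74, 0.672, -0.019]
contact_force: [0.3, 2.5, 1.5]
gripper_width: -0.002
grasp_force: 1.5
```

```bash
python3 -c "
from h import *
stat(-200,0.5,33,-3);well()"
```

```text
t35.30 tips [45.9  0.6 33.3] F [-2.5  0.1  1.5] w -0.002 shift [ 2.455e+02 -1.000e-01 -1.250e+01] turn [ 0.01 -0.    0.01] zaxis(st) [ 0.052  0.    -0.999]
235 223.5 [ 14.3 -20.6]
245 223.5 [ 14.3 -16.1]
318 223.5 [14.2 16.1]
```

Emit:
{"fn": "servo_tool", "kwargs": {"moves": [[[-2,0,0.1,0,0,0,0],[-2,0,0.1,0,0,0,0],[-2,0,0.1,0,0,0,0],[-2,0,0.1,0,0,0,0],[-2,0,0.1,0,0,0,0],[-2,0,0.1,0,0,0,0],[-2,0,0.1,0,0,0,0]]]}}

```text
time: 36.22
tool_pos: [0.4974, -0.0717, 0.0473]
tool_rot: [0.018, 0.74, 0.672, -0.019]
contact_force: [-0.2, 2.5, 2.7]
gripper_width: -0.001
grasp_force: 1.8
```

Emit:
{"fn": "servo_tool", "kwargs": {"moves": [[[-2,0,0.1,0,0,0,0],[-2,0,0.1,0,0,0,0],[-2,0,0.1,0,0,0,0],[-2,0,0.1,0,0,0,0],[-2,0,0.1,0,0,0,0],[-2,0,0.1,0,0,0,0],[-2,0,0.1,0,0,0,0]]]}}

```text
time: 37.1
tool_pos: [0.496, -0.0857, 0.0473]
tool_rot: [0.018, 0.74, 0.672, -0.019]
contact_force: [0.2, 3.2, 2.9]
gripper_width: -0.0
grasp_force: 2.1
```

```bash
python3 -c "
from h import *
stat(-200,0.5,33,-3);well()"
```

```text
t37.10 tips [73.9  0.5 33.3] F [-3.2 -0.1  2.9] w -0.0 shift [273.6   0.  -14. ] turn [-0.   -0.    0.01] zaxis(st) [ 0.052 -0.    -0.999]
235 223.5 [ 42.3 -20.6]
245 223.5 [ 42.3 -16.2]
318 223.5 [42.2 16. ]
```

Emit:
{"fn": "servo_tool", "kwargs": {"moves": [[[-1,0,0.02,0,0,0,0],[-1,0,0.02,0,0,0,0],[-1,0,0.02,0,0,0,0],[-1,0,0.03,0,0,0,0],[-1,0,0.05,0,0,0,0],[-1,0,0.05,0,0,0,0],[-1,0,0.05,0,0,0,0],[-1,0,0.05,0,0,0,0],[-1,0,0.05,0,0,0,0],[-1,0,0.05,0,0,0,0],[-0.8,0,0.05,0,0,0,0],[-0.7,0,0.04,0,0,0,0]]]}}

```text
time: 38.65
tool_pos: [0.4948, -0.097, 0.0473]
tool_rot: [0.018, 0.74, 0.672, -0.019]
contact_force: [0.7, 1.5, 2.3]
gripper_width: -0.0
grasp_force: 1.6
```

Emit:
{"fn": "servo_tool", "kwargs": {"moves": [[[-0.7,0,0.04,0,0,0,0],[-0.7,0,0.04,0,0,0,0],[-0.7,0,0.04,0,0,0,0],[-0.7,0,0.04,0,0,0,0],[-0.7,0,0.04,0,0,0,0],[-0.6,0,0.04,0,0,0,0]]]}}

```text
time: 39.4
tool_pos: [0.4944, -0.1011, 0.0473]
tool_rot: [0.018, 0.74, 0.672, -0.019]
contact_force: [-0.8, 1.9, 0.8]
gripper_width: 0.001
grasp_force: 1.5
```

```bash
python3 -c "
from h import *
stat(-200,0.5,33,-3);well()"
```

```text
t39.40 tips [89.4  0.5 33.4] F [-1.8 -1.   0.8] w 0.001 shift [ 2.891e+02  1.000e-01 -1.480e+01] turn [-0.01  0.    0.01] zaxis(st) [ 0.052 -0.    -0.999]
235 223.5 [ 57.8 -20.7]
245 223.5 [ 57.8 -16.3]
318 223.5 [57.8 15.9]
```

Emit:
{"fn": "servo_tool", "kwargs": {"moves": [[[-0.6,0,0.04,0,0,0,0],[-0.6,0,0.04,0,0,0,0],[-0.6,0,0.04,0,0,0,0],[-0.6,0,0.04,0,0,0,0]]]}}

```text
time: 39.95
tool_pos: [0.4943, -0.1035, 0.0473]
tool_rot: [0.018, 0.74, 0.672, -0.019]
contact_force: [-0.2, 1.6, -0.2]
gripper_width: -0.001
grasp_force: 1.4
```

Emit:
{"fn": "servo_tool", "kwargs": {"moves": [[[-0.6,0,0.04,0,0,0,0],[-0.6,0,0.04,0,0,0,0],[-0.6,0,0.04,0,0,0,0]]]}}

```text
time: 40.33
tool_pos: [0.4941, -0.1053, 0.0474]
tool_rot: [0.018, 0.74, 0.672, -0.019]
contact_force: [0.5, 2.2, 0.7]
gripper_width: -0.002
grasp_force: 1.5
```

Emit:
{"fn": "servo_tool", "kwargs": {"moves": [[[-0.6,0,0.04,0,0,0,0],[-0.5,0,0.04,0,0,0,0]]]}}

```text
time: 40.58
tool_pos: [0.494, -0.1064, 0.0473]
tool_rot: [0.018, 0.74, 0.672, -0.019]
contact_force: [-0.4, 2.2, 1.3]
gripper_width: 0.001
grasp_force: 1.6
```

Emit:
{"fn": "servo_tool", "kwargs": {"moves": [[[-0.5,0,0.04,0,0,0,0],[-0.5,0,0.04,0,0,0,0]]]}}

```text
time: 40.83
tool_pos: [0.4939, -0.1074, 0.0473]
tool_rot: [0.018, 0.74, 0.672, -0.019]
contact_force: [0.5, 2.0, 2.0]
gripper_width: 0.004
grasp_force: 1.7
```

Emit:
{"fn": "servo_tool", "kwargs": {"moves": [[[-0.5,0,0.04,0,0,0,0],[-0.5,0,0.04,0,0,0,0]]]}}

```text
time: 41.08
tool_pos: [0.4939, -0.1084, 0.0473]
tool_rot: [0.018, 0.74, 0.672, -0.019]
contact_force: [0.2, 2.7, 1.6]
gripper_width: 0.002
grasp_force: 1.8
```

Emit:
{"fn": "servo_tool", "kwargs": {"moves": [[[-0.5,0,0.03,0,0,0,0],[-0.5,0,0.03,0,0,0,0]]]}}

```text
time: 41.32
tool_pos: [0.4937, -0.1094, 0.0473]
tool_rot: [0.018, 0.74, 0.672, -0.019]
contact_force: [0.6, 2.5, 1.8]
gripper_width: 0.002
grasp_force: 1.9
```

Emit:
{"fn": "servo_tool", "kwargs": {"moves": [[[-0.5,0,0.03,0,0,0,0]]]}}

```text
time: 41.45
tool_pos: [0.4937, -0.1099, 0.0473]
tool_rot: [0.018, 0.74, 0.672, -0.019]
contact_force: [0.2, 2.9, 1.9]
gripper_width: 0.002
grasp_force: 1.9
```

Emit:
{"fn": "servo_tool", "kwargs": {"moves": [[[-0.5,0,0.03,0,0,0,0]]]}}

```text
time: 41.58
tool_pos: [0.4937, -0.1104, 0.0473]
tool_rot: [0.018, 0.74, 0.672, -0.019]
contact_force: [0.8, 2.6, 1.7]
gripper_width: -0.002
grasp_force: 2.0
```

Emit:
{"fn": "servo_tool", "kwargs": {"moves": [[[-0.5,0,0.03,0,0,0,0]]]}}

```text
time: 41.7
tool_pos: [0.4937, -0.1105, 0.0473]
tool_rot: [0.017, 0.74, 0.672, -0.019]
contact_force: [-0.3, 4.5, 3.4]
gripper_width: 0.001
grasp_force: 2.8
```

Emit:
{"fn": "servo_tool", "kwargs": {"moves": [[[-0.5,0,0.03,0,0,0,0]]]}}

```text
time: 41.82
tool_pos: [0.4937, -0.1106, 0.0473]
tool_rot: [0.017, 0.74, 0.672, -0.019]
contact_force: [-0.9, 6.4, 3.2]
gripper_width: -0.001
grasp_force: 3.7
```

Emit:
{"fn": "servo_tool", "kwargs": {"moves": [[[-0.5,0,0.03,0,0,0,0]]]}}

```text
time: 41.95
tool_pos: [0.4936, -0.1106, 0.0473]
tool_rot: [0.017, 0.74, 0.672, -0.018]
contact_force: [0.6, 8.3, 4.6]
gripper_width: -0.001
grasp_force: 4.5
```

Emit:
{"fn": "servo_tool", "kwargs": {"moves": [[[-0.4,0,0.02,0,0,0,0]]]}}

```text
time: 42.08
tool_pos: [0.4937, -0.1106, 0.0473]
tool_rot: [0.016, 0.74, 0.672, -0.018]
contact_force: [-0.5, 10.5, 4.0]
gripper_width: -0.0
grasp_force: 5.1
```

Emit:
{"fn": "servo_tool", "kwargs": {"moves": [[[-0.3,0,0.02,0,0,0,0],[0,0,0,0,0,0,0]]]}}

```text
time: 42.32
tool_pos: [0.4936, -0.1106, 0.0473]
tool_rot: [0.016, 0.74, 0.672, -0.018]
contact_force: [1.0, 10.9, 5.2]
gripper_width: 0.001
grasp_force: 5.3
```

Emit:
{"fn": "servo_tool", "kwargs": {"moves": [[[-0.15,0,0,0,0,0,0],[0,0,0,0,0,0,0]]]}}

```text
time: 42.58
tool_pos: [0.4936, -0.1106, 0.0473]
tool_rot: [0.016, 0.74, 0.672, -0.018]
contact_force: [1.9, 11.4, 3.7]
gripper_width: -0.002
grasp_force: 5.5
```

Emit:
{"fn": "servo_tool", "kwargs": {"moves": [[[0,0,0,0,0,0,0],[0,0,0,0,0,0,0]]]}}

```text
time: 42.82
tool_pos: [0.4936, -0.1106, 0.0473]
tool_rot: [0.016, 0.74, 0.672, -0.018]
contact_force: [1.6, 11.4, 5.8]
gripper_width: -0.001
grasp_force: 5.5
```

```bash
python3 -c "
from h import *
stat(-200,0.5,33,-3);well()"
```

```text
t42.83 tips [98.9  0.6 33.3] F [-11.5   0.5   5.8] w -0.001 shift [ 2.986e+02 -1.000e-01 -1.400e+01] turn [ 0.   -0.26 -0.  ] zaxis(st) [ 0.048  0.    -0.999]
235 222.5 [ 67.  -20.6]
245 223.5 [ 67.5 -16.2]
318 223.5 [67.4 16.1]
```

Emit:
{"fn": "servo_tool", "kwargs": {"moves": [[[0.4,0,-0.1,0,0,0,0],[0.4,0,-0.1,0,0,0,0],[0.4,0,-0.1,0,0,0,0],[0.4,0,-0.1,0,0,0,0],[0.3,0,-0.1,0,0,0,0],[0,0,-0.1,0,0,0,0]]]}}

```text
time: 43.62
tool_pos: [0.4934, -0.1105, 0.0474]
tool_rot: [0.017, 0.74, 0.672, -0.019]
contact_force: [2.4, 4.9, -0.5]
gripper_width: -0.002
grasp_force: 2.6
```

Emit:
{"fn": "servo_tool", "kwargs": {"moves": [[[0.4,0,0,0,0,0,0],[0.3,0,-0.05,0,0,0,0],[0,0,0,0,0,0,0]]]}}

```text
time: 44.0
tool_pos: [0.4933, -0.1104, 0.0476]
tool_rot: [0.018, 0.74, 0.672, -0.02]
contact_force: [-0.0, 1.0, 0.5]
gripper_width: -0.0
grasp_force: 0.8
```

Emit:
{"fn": "servo_tool", "kwargs": {"moves": [[[0.3,0,-0.1,0,0,0,0],[0.2,0,-0.1,0,0,0,0],[0,0,-0.1,0,0,0,0]]]}}

```text
time: 44.38
tool_pos: [0.4938, -0.1099, 0.0482]
tool_rot: [0.018, 0.74, 0.672, -0.019]
contact_force: [-0.2, -0.6, -0.1]
gripper_width: -0.002
grasp_force: 0.0
```

```bash
python3 -c "
from h import *
stat(-200,0.5,33,-3);well()"
```

```text
t44.38 tips [98.2  0.7 34.3] F [ 0.6 -0.1 -0.1] w -0.002 shift [ 2.979e+02 -1.000e-01 -1.450e+01] turn [0.02 0.03 0.01] zaxis(st) [ 0.053  0.    -0.999]
235 223.5 [ 67.  -20.6]
245 223.5 [ 67.  -16.2]
318 224.5 [67.5 16.3]
```

Emit:
{"fn": "servo_tool", "kwargs": {"moves": [[[1,0,-0.3,0,0,0,0],[1,0,-0.3,0,0,0,0],[1,0,-1,0,0,0,0],[1,0,-3,0,0,0,0],[0,0,-6,0,0,0,0],[0,0,-10,0,0,0,0],[0,0,-20,0,0,0,0],[0,0,-30,0,0,0,0],[0,0,-30,0,0,0,0],[0,0,-10,0,0,0,0],[0,0,0,0,0,0,0]]]}}

```text
time: 45.8
tool_pos: [0.495, -0.0999, 0.159]
tool_rot: [0.018, 0.74, 0.672, -0.019]
contact_force: [0.5, -0.2, -0.2]
gripper_width: 0.002
grasp_force: 0.0
```

```bash
python3 -c "
from h import *
stat(0,0,150,-3)
from plant import manip
import cv2
a_=manip.grab_frame('top')['image'][170:275,340:460];b=manip.grab_frame('scene')['image'][120:240,140:280];
cv2.imwrite('pics/fin.png',np.hstack([cv2.resize(a_,(400,400),interpolation=cv2.INTER_CUBIC),cv2.resize(b,(400,400),interpolation=cv2.INTER_CUBIC)]))"
```

```text
t45.80 tips [ 88.2   1.  145. ] F [ 0.2  0.5 -0.2] w 0.002 shift [87.8 -0.9 -9.7] turn [0.09 0.02 0.01] zaxis(st) [ 0.053  0.002 -0.999]
```

View pics/fin.png

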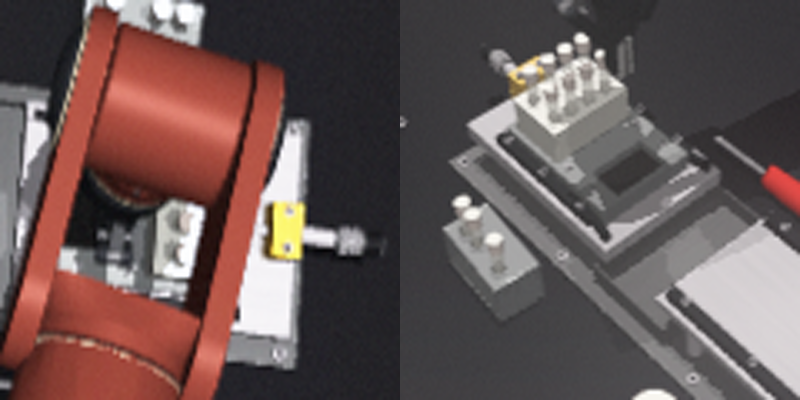

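The picture shows the tray flat on the stage between its guides at about (600,150), the block upright and the tool clear above. The contact force is about zero, so I am handing the job in.

```bash
python3 -c "
from plant import manip
print(manip.job_done())"
```

```text
the job is handed in; nothing more can be done
None
```

I slid the tray across the gutter onto the stage, seated it against the stop with about 9 N (estimated), let go and handed the job in at about 46 s; it sat flat on the stage in the last picture, but I could not see the sensing pin, so home rests on the stop force.

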